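# Load the tool dryer

### The arm

A 6-joint arm with a two-finger parallel gripper is mounted at the origin on the work surface; the furniture and walls round the work are solid. World frame = base frame: x ahead of the robot, y to its left, z up, the work surface at z = 0. Lengths are in mm, angles in rad, forces in N, time in s.
With the tool pointing down it reaches from about 300 to 775 mm from the base axis. Payload 14.6 kg.
Tool frame: the origin (TCP) lies on the centre line of the jaws, within the pads' length; the fingertips stand 22 mm ahead of it and the grasp point (between the pads) lies 3 mm ahead of it (manip.tcp_to_tips is the distance from the TCP to the fingertips, in mm); z points along the fingers, y is the direction in which the jaws open and shut (so a half turn about z gives the same grasp; the last joint's range is limited). The gripper opens to 94 mm and grips with 3 to 60 N. Pads are 16 mm wide; open, the fingers measure 119 mm over their backs; the gripper's body (75 mm by 177 mm) begins 78 mm behind the grasp point.
Start: joints at [1.235, 0.3, 1.521, -0, 1.321, -0.067], TCP at [146.064, 530.24, 227.446] pointing down, gripper open.
Joint ranges: [-3.03, 3.03], [-0.79, 2.21], [0.23, 2.52], [-1.04, 4.18], [0, 3.07], [-2.55, 2.55]. Speed limits (rad/s): [2.22, 2.22, 2.57, 3.14, 3.14, 3.14].

### API

Orientations are given as [roll, pitch, yaw] about the fixed x, y, z axes, in that order (R = Rz(yaw) Ry(pitch) Rx(roll)).
In Python, from cell import manip, vision, workorder gives the robot as it stands.
- The arm moves only by the tool carry_out, never from a script. Its argument "deltas" is a list of rows, each a list of 3 entries, a list of its own where there are three numbers: the shift along the tool's x, y, z in cm, then the turn about the tool's z in degrees, then the opening, from 0 (shut) to 1 (fully open). A call has 1 to 20 rows; each row shifts and turns the commanded pose from where the row before left it, along the tool's axes as they then stand; what a row does not reach is not made up. A row lasts 1/12 s, in which the tool goes at most 41.7 mm and 7.16 degrees, less where a joint would pass 70% of its speed; a pose out of reach is approached as far as the arm can. A call with a gripper value outside its range is refused whole. The fingers move at their own pace and stop on an object; "grip_force" is the grip in N (left out, the last holds). Time passes only in rows, so rows that do not move let the fingers close. It gives the time, the measured TCP pose, the force and the opening at its end, in the units of the state.
- manip.read_state(): the state, without advancing time (a new reading comes with each control period).
- vision.camera(name): name is "side" or "top"; returns (picture, depth): 420x560x3 uint8, red, green, blue; 420x560 float32, mm along the optical axis (not along the pixel's ray), 0 where there is no reading.
- vision.calibration(name): a dict with "mtx" (3x3 intrinsics, pixels), "eye" and "orientation" of the camera in the world. Camera axes: x right, y down, z forward; pixel columns grow to the right and rows downward; lengths in mm; the calibration is good to about 2 mm. A picture is of the moment at which its call begins. calibration takes no time and is no camera call.
- workorder.sign_off(): hands the job in, once; it reports no verdict.
The state is a dict: "clock": time; "joints": joint angles; "qd": joint speeds; "effort": joint torques, N m; "eef_pos": TCP position; "eef_rot": TCP orientation; "wrist_force": force on the tool from outside, world axes, zero at the start; "moment": the same for the moment, N m; "finger_gap": finger opening in mm.
Only numpy, scipy, OpenCV 4.12 (cv2) and the standard library are available. Lean on these libraries where they do the work, as an engineer would, in place of code of your own. Each camera call takes 0.05 s, during which the arm holds its last target.

### The job

Load the three washed tools into the open grey fan dryer: lay the wooden mallet on its side, as it lies now, on the dryer's floor, stand the small wooden former upright on the floor, and lay the bamboo brush flat on the floor too. Leave the dryer's toggle switched on, that is, leaning right towards the green dot: flip it only if it is off. Do not push or tip the mug, the blue flask or the stack of test tiles.

Things in the scene. Friction and masses are not known exactly. Their poses are not given: they have to be found in the camera images.
- dryer: Fixed open-topped grey box with air slots, outside 162 (x) by 240 (y) by 45 mm high. Origin: centre of its underside, on the bench; z up, y along its length (to the left), -x its front, which looks to the robot. Inside 150 (x) by 228 (y) mm, walls 6 mm thick, floor 6 mm above the origin, rim 45 mm above it. On its front is a control housing 76 (x) by 90 (y) by 30 mm high, from x = -157 to -81 mm, which carries the toggle.
- toggle_pivot (a point): Pivot of the toggle, in the middle of the top of the control housing, 30 mm above the bench and 119 mm in front (-x) of the dryer's origin; the lever swings about the dryer's x axis.
- toggle_tip (a point): End of the toggle's lever, 45 mm from the pivot; the lever is a steel rod 8 mm thick with a black end 13 mm thick and 14 mm long. Off, the tip stands 20 mm to the left (dryer's +y) of the pivot; on, 20 mm to the right (-y); in both it is 41 mm above the pivot.
- toggle (a joint): Angle of the toggle's lever: 0 is off (leaning 0.45 rad left, dryer's +y, to the black dot), 0.45 upright, 0.9 is on (leaning 0.45 rad right, dryer's -y, to the green dot). It starts at either end, or falls there within the first seconds. Top-heavy, moves with under 1 N: once pushed past upright it falls to that end by itself and stays there.
- mallet: Wooden mallet lying on the bench, 189 mm long (y), 0.32 kg. Origin: centre of its outline, at the underside of the head; y from head to handle end, z up. Head 74 wide (x), 58 high, y = -95 to -37 mm, does not roll. Handle 16 mm thick, on to y = +94 mm, its axis 28 mm above the underside, clear of the bench. Centre of mass near y = -53 mm; gripped across the handle at y = -20 mm it stays level.
- former: Small turned wooden former: a plain brown round block, 47 mm across, 52 mm high, 0.06 kg, standing upright. Origin: centre of its underside; z up.
- brush: Bamboo brush with a dark tip, yellow handle, 124 mm long (y), 13 mm thick, 0.02 kg, lying on the bench. Origin: middle of its length, on its underside; y along its length. The handle reaches from y = -35 to y = +62 mm, the soft bristles (no solid) from -35 to -62 mm; grasp it at about y = +13 mm.
- mug: Bystander: white mug with dots, 82 mm across, 114 mm with its handle, 91 mm high. Origin: centre of its underside; z up.
- flask: Bystander: tall blue flask with a white cap, 80 mm across, 290 mm high. Origin: centre of its underside; z up.
- tiles: Bystander: loose-looking but single stack of reddish test tiles, 47 by 65 by 28 mm, behind the mallet near the wall. Origin: centre of its underside; z up.
There are look-alikes about, which are no part of the job. What is shaped like the former but turquoise or yellow is not meant.

How it is judged:
By the outcome, as a careful person would: the job done as asked, in the order asked, and still so for the second after the job is handed in, with the robot touching nothing.
It also fails if it takes over 72 s, if anything falls off the work surface, if the arm or the gripper's body presses on something with over 40 N, if the wrist force passes 120 N, or if a joint passes its speed limit or range.

## Working session

There is one attempt and no reset: what is moved stays moved. The work goes in short steps, Python scripts to look and compute and a tool call to move; the robot and the scene stay as the last step left them, time stands still between calls to the robot, and variables do not carry over. Pictures are saved under pics/ and viewed, and the job is handed in when it is done.

Besides the shell and the picture viewer there is one more tool, called in YAML: its name, and indented under it one key for each argument. carry_out: Moves the arm, as the interface text tells. Its arguments: {"type":"object","properties":{"deltas":{"type":"array","items":{"type":"array"}},"grip_force":{"type":"number"}},"required":["deltas"]}

```bash
mkdir -p pics; ls
python3 - <<'E'
from cell import manip, vision, workorder
import cv2,numpy as np
print(manip.read_state())
for n in("side","top"):
    p,d=vision.camera(n); cv2.imwrite(f"pics/{n}0.png",p[:,:,::-1]); np.savez(f"/tmp/{n}0.npz",p=p,d=d)
    print(vision.calibration(n))
E
```

```text
pics
{'clock': 0.0, 'joints': array([ 1.23541293e+00,  3.00455096e-01,  1.52159284e+00,  2.43867193e-05,
        1.32068451e+00, -6.66094522e-02]), 'qd': array([ 4.21790699e-04,  6.03132902e-04,  6.09191752e-05, -1.70032845e-04,
       -9.35275353e-04,  3.72550930e-04]), 'effort': array([ 8.42985246e-04, -5.31793141e+01, -3.52760231e+01,  7.09509733e-02,
        2.40444025e-02, -5.14105716e-05]), 'eef_pos': array([145.97585166, 530.02737508, 226.89011764]), 'eef_rot': array([-3.14045696e+00, -9.94333233e-05,  2.87281260e+00]), 'wrist_force': array([-0.54756998,  0.4881473 ,  0.54734928]), 'moment': array([ 0.01415863,  0.00848298, -0.01588718]), 'finger_gap': 93.75396876574109}
{'mtx': array([[392.70825346,   0.        , 276.92090057],
       [  0.        , 392.70825346, 202.88155363],
       [  0.        ,   0.        ,   1.        ]]), 'eye': array([ 223.54586184, -685.3978634 ,  628.13983986]), 'orientation': array([-2.23966589, -0.01360121, -0.44052564])}
{'mtx': array([[486.09891488,   0.        , 276.21217236],
       [  0.        , 486.09891488, 202.15173858],
       [  0.        ,   0.        ,   1.        ]]), 'eye': array([ 399.24136049,  -71.67567793, 1410.62069225]), 'orientation': array([-3.06046994,  0.01143395, -1.58387042])}
```

View pics/side0.png

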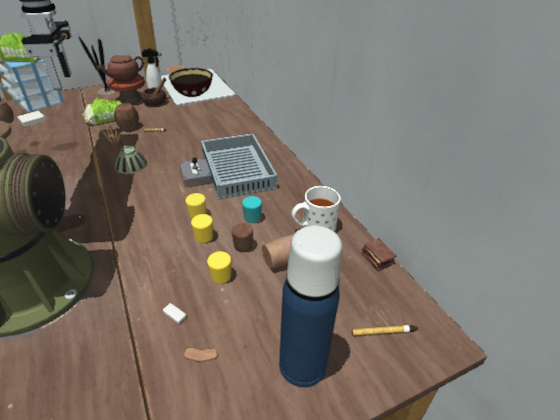

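View pics/top0.png

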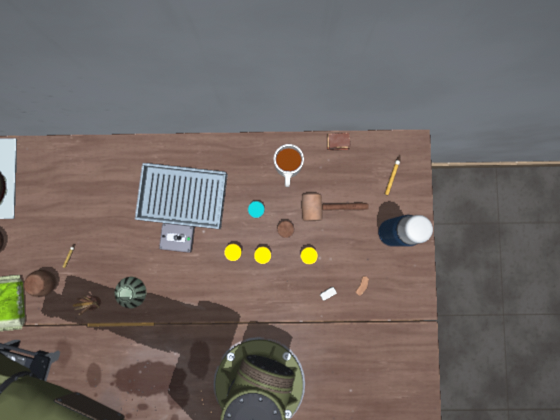

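The side view has the dryer at (238,165), brown former (242,237), mallet (280,252) behind the flask, mug (318,210), tiles (378,254) and brush (385,330). In the top view, the dryer is at (181,196), former (285,228), mallet (312–368,206) and brush (392,176). The small stick at (69,255) is a brush look-alike candidate.

```bash
cat > h.py <<'E'
import numpy as np,cv2
from scipy.spatial.transform import Rotation as R
from cell import manip, vision
def cloud(n,d):
    c=vision.calibration(n);K=c['mtx'];Rm=R.from_euler('xyz',c['orientation']).as_matrix()
    v,u=np.indices(d.shape)
    P=np.stack([(u-K[0,2])/K[0,0]*d,(v-K[1,2])/K[1,1]*d,d],-1)
    W=P@Rm.T+c['eye']; W[d==0]=np.nan
    return W
def proj(n,X):
    c=vision.calibration(n);K=c['mtx'];Rm=R.from_euler('xyz',c['orientation']).as_matrix()
    p=(np.asarray(X)-c['eye'])@Rm; p=p@K.T
    return p[...,:2]/p[...,2:]
def snap(n,tag):
    p,d=vision.camera(n); cv2.imwrite(f"pics/{tag}.png",p[:,:,::-1]); np.savez(f"/tmp/{tag}.npz",p=p,d=d)
    return p,d,cloud(n,d)
def load(n,tag):
    z=np.load(f"/tmp/{tag}.npz"); return z['p'],z['d'],cloud(n,z['d'])
E
python3 - <<'E'
from h import *
p,d,W=load('top','top0')
def crop(p,x0,y0,x1,y1,s,name): cv2.imwrite(name,cv2.resize(p[y0:y1,x0:x1,::-1],None,fx=s,fy=s,interpolation=cv2.INTER_CUBIC))
crop(p,125,130,435,280,2.5,'pics/c_top.png')
crop(p,130,155,235,260,5.5,'pics/c_dry.png')
crop(load('side','side0')[0],150,110,430,350,2.8,'pics/c_side.png')
for px in [(285,228),(312,206),(350,206),(392,176),(69,255),(288,159),(338,141),(181,196),(176,238),(405,231),(416,229),(140,166),(226,172),(300,300),(250,180),(256,209),(233,252)]:
    print(px,W[px[1],px[0]].round(0))
E
```

```text
(285, 228) [437. -81.  45.]
(312, 206) [ 497. -157.   60.]
(350, 206) [ 497. -265.   43.]
(392, 176) [ 584. -393.   14.]
(69, 255) [369. 541.  12.]
(288, 159) [632. -92.  52.]
(338, 141) [ 687. -238.   24.]
(181, 196) [535. 220.   6.]
(176, 238) [413. 224.  52.]
(405, 231) [ 420. -357.  282.]
(416, 229) [ 424. -381.  288.]
(140, 166) [nan nan nan]
(226, 172) [605.  89.  -1.]
(300, 300) [ 232. -122.   -2.]
(250, 180) [580.  19.   1.]
(256, 209) [491.  -1.  51.]
(233, 252) [372.  65.  51.]
```

View pics/c_top.png

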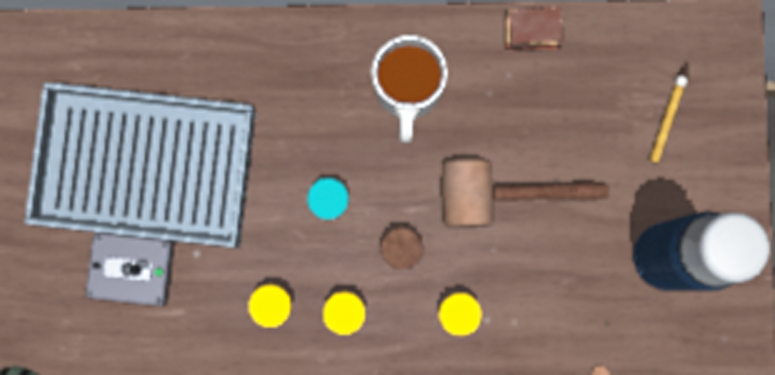

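View pics/c_dry.png

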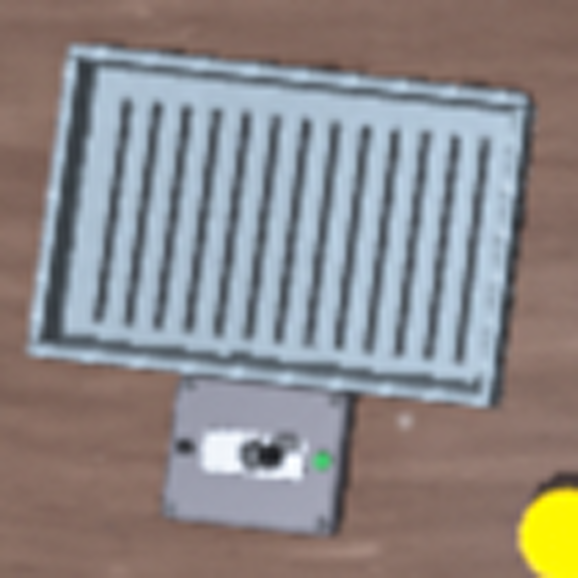

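View pics/c_side.png

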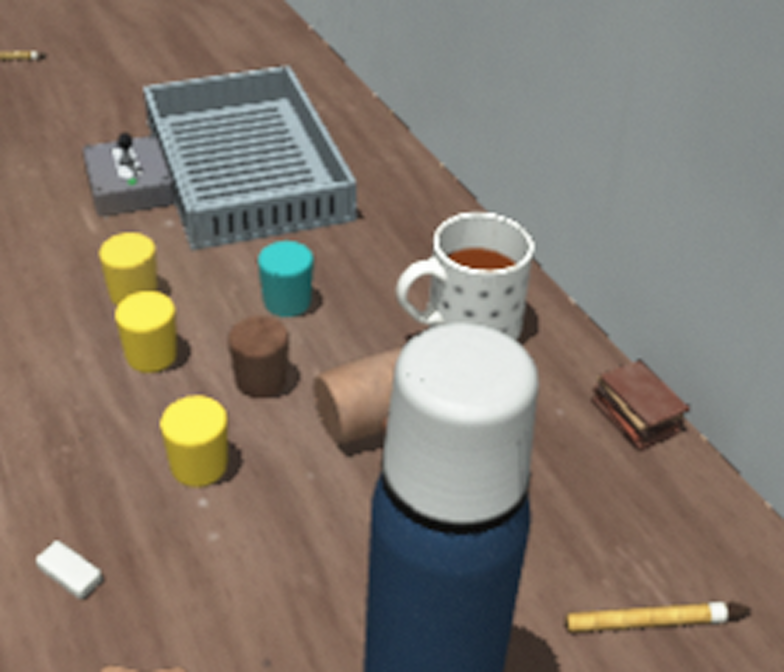

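Candidates: brown (285,228) is the former, because the turquoise (256,209) and yellows (233,252), (262,255), (309,255) are excluded. For the brush, the stick at (392,176) is about 124 mm long and the one at (69,255) looks shorter. I'll measure both.

Run:
```python
from h import *
p,d,W=load('top','top0'); P=p.astype(int)
def reg(x0,y0,x1,y1,zl,zh,extra=None):
    m=np.zeros(d.shape,bool); m[y0:y1,x0:x1]=True
    m&=(W[...,2]>zl)&(W[...,2]<zh)
    if extra is not None:m&=extra
    return W[m]
def rect(q,name):
    r=cv2.minAreaRect(q[:,:2].astype(np.float32)); print(name,len(q),'c',np.round(r[0],1),'size',np.round(r[1],1),'ang',round(r[2],2),'z',np.percentile(q[:,2],[5,50,95]).round(1))
# table plane
t=W[150:300:5,240:430:5].reshape(-1,3); t=t[np.abs(t[:,2])<8]; A=np.c_[t[:,:2],np.ones(len(t))]; print('plane',np.linalg.lstsq(A,t[:,2],rcond=None)[0], t[:,2].mean())
rect(reg(130,155,232,235,36,52),'dryer rim')
rect(reg(130,155,232,235,2,10),'dryer in')
rect(reg(155,222,200,256,22,38),'housing')
q=reg(160,222,200,256,40,90);print('lever',q.round(0)[:40])
rect(reg(272,217,298,240,35,60),'former')
rect(reg(298,188,322,222,20,70),'head'); rect(reg(325,198,372,214,15,50),'handle')
br=(P[...,0]-P[...,2]>60)
rect(reg(380,150,405,200,4,25),'brush'); rect(reg(380,150,405,200,4,25,br),'brush handle')
rect(reg(60,238,80,272,4,25),'brush2')
rect(reg(270,140,308,190,60,100),'mug')
rect(reg(325,130,352,152,15,40),'tiles')
rect(reg(375,205,440,250,270,300),'flask')
for n,b in dict(t=(245,198,268,220),y1=(222,242,244,264),y2=(252,242,274,266),y3=(298,244,320,266)).items(): rect(reg(*b,40,60),n)
```

```text
plane [ 2.21726583e-04 -8.42409627e-04 -9.77623688e-01] -0.6950815169632
dryer rim 645 c [527.8 214.5] size [241.3 174. ] ang 82.89 z [37.4 43.  48.2]
dryer in 3526 c [541.1 222.1] size [297.2 231.8] ang 89.25 z [2.3 5.  8.9]
housing 817 c [416.2 230.3] size [99.8 77.5] ang 82.9 z [24.3 28.7 33.7]
lever [[459. 267.  47.]
 [459. 264.  47.]
 [459. 263.  42.]
 [459. 260.  42.]
 [459. 256.  48.]
 [459. 254.  42.]
 [459. 252.  41.]
 [459. 248.  46.]
 [459. 246.  43.]
 [459. 243.  41.]
 [459. 240.  43.]
 [458. 236.  47.]
 [459. 232.  43.]
 [458. 228.  46.]
 [458. 226.  43.]
 [458. 223.  42.]
 [458. 220.  45.]
 [456. 248.  46.]
 [456. 244.  51.]
 [456. 242.  48.]
 [456. 238.  50.]
 [456. 236.  47.]
 [456. 234.  45.]
 [456. 231.  45.]
 [456. 229.  43.]
 [455. 225.  49.]
 [456. 223.  41.]
 [456. 220.  43.]
 [456. 217.  43.]
 [455. 214.  45.]
 [455. 212.  43.]
 [455. 208.  46.]
 [455. 206.  44.]
 [455. 203.  43.]
 [455. 200.  44.]
 [455. 198.  43.]
 [455. 195.  42.]
 [453. 223.  44.]
 [453. 221.  41.]
 [453. 217.  44.]]
former 219 c [434.5 -82.6] size [42.2 44.8] ang 88.84 z [45.9 50.4 54.7]
h
[... 173 characters left out ...]
7] size [ 70.1 140.6] ang 88.61 z [ 4.3  9.  14.3]
brush handle 119 c [ 575.3 -391.3] size [12.2 92.9] ang 68.53 z [ 5.7 10.6 14.6]
brush2 74 c [368.2 539.5] size [52.2 92.9] ang 86.52 z [ 4.3  6.7 12. ]
mug 276 c [614.3 -99.2] size [103.9  80.3] ang 26.15 z [62.1 83.8 91.9]
tiles 325 c [ 688.6 -239.5] size [42.6 61.8] ang 0.6 z [19.2 26.9 32.3]
flask 655 c [ 424.5 -387.3] size [63.7 64.4] ang 39.18 z [279.3 288.  292.1]
t 217 c [490.2  -0.6] size [44.9 42.6] ang 88.03 z [45.  50.  54.7]
y1 225 c [371.6  65.4] size [43.6 45.6] ang 42.96 z [45.2 49.9 54.8]
y2 220 c [362.9 -17.4] size [42.1 44.5] ang 89.27 z [46.  50.6 55.8]
y3 227 c [ 358.5 -146.8] size [44.8 44.4] ang 89.6 z [45.9 50.4 55. ]
```

```bash
cat >> h.py <<'E'
def ray(n,u,v,z):
    c=vision.calibration(n);K=c['mtx'];Rm=R.from_euler('xyz',c['orientation']).as_matrix()
    r=Rm@np.array([(u-K[0,2])/K[0,0],(v-K[1,2])/K[1,1],1]); return c['eye']+r*(z-c['eye'][2])/r[2]
E
python3 - <<'E'
from h import *
from scipy.optimize import minimize
tp,td,TW=load('top','top0'); sp,sd,SW=load('side','side0')
c=[(143.6,163.2),(226.4,172.3),(219.1,228.6),(135.5,218.6)]
Q=np.array([ray('top',u,v,45) for u,v in c]);print(Q.round(1),Q.mean(0).round(1),np.linalg.norm(Q-np.roll(Q,-1,0),axis=1).round(1))
# gradient fit
def mk(o):
    s=np.linspace(-1,1,80); L=[]
    for hx,hy,z in[(81,120,45),(75,114,45),(75,114,6)]:
        for k in(-1,1):
            L.append(np.c_[s*hx,np.full(80,k*hy),np.full(80,z)]);L.append(np.c_[np.full(80,k*hx),s*hy,np.full(80,z)])
    L.append(np.c_[np.full(80,-157.),s*45,np.full(80,30.)])
    for k in(-1,1):L.append(np.c_[-119+s*38,np.full(80,k*45.),np.full(80,30.)])
    return np.vstack(L)
M=mk(0)
def T(a,M):
    x,y,t=a; Rz=np.array([[np.cos(t),-np.sin(t),0],[np.sin(t),np.cos(t),0],[0,0,1]]); return M@Rz.T+[x,y,0]
G={}
for n,p in(('top',tp),('side',sp)):
    g=cv2.GaussianBlur(cv2.cvtColor(p,cv2.COLOR_RGB2GRAY).astype(np.float32),(0,0),1.0)
    G[n]=np.hypot(cv2.Sobel(g,5,1,0),cv2.Sobel(g,5,0,1))
def cost(a,names=('top','side')):
    s=0
    for n in names:
        uv=proj(n,T(a,M)).astype(np.float32); s-=cv2.remap(G[n],uv[:,0],uv[:,1],1).mean()
    return s
from itertools import product
for names in(('top',),('side',),('top','side')):
    best=min(((cost(a,names),a) for a in product(np.arange(520,550,2),np.arange(203,231,2),np.arange(-.17,-.06,.01))),key=lambda v:v[0])
    r=minimize(cost,best[1],args=(names,),method='Nelder-Mead'); print(names,r.x.round(3),r.fun)
a=r.x
for n,p in(('top',tp),('side',sp)):
    q=cv2.resize(p[:,:,::-1],None,fx=6,fy=6,interpolation=cv2.INTER_CUBIC)
    for u,v in proj(n,T(a,M)): cv2.circle(q,(int((u+.5)*6),int((v+.5)*6)),1,(0,0,255),-1)
    for s,col in((20,(255,0,0)),(-20,(0,255,0))):
        for X in T(a,np.array([[-119,0,30],[-119,s,71.]])): 
            u,v=proj(n,X); cv2.circle(q,(int((u+.5)*6),int((v+.5)*6)),5,col,1)
    u,v=proj(n,[a[0]-60,a[1],20]).astype(int)
    cv2.imwrite(f'pics/ov_{n}.png',q[max(0,v*6-290):v*6+290,max(0,u*6-350):u*6+350])
np.save('/tmp/dry.npy',a)
E
```

```text
[[627.  318.5  45. ]
 [597.4  82.7  45. ]
 [438.2 104.   45. ]
 [469.5 339.9  45. ]] [533.  211.3  45. ] [237.7 160.7 238.1 158.9]
('top',) [ 5.34053e+02  2.14637e+02 -1.28000e-01] -142.45437622070312Traceback (most recent call last):
  File "<stdin>", line 29, in <module>
  File "<stdin>", line 29, in <genexpr>
  File "<stdin>", line 25, in cost
  File "h.py", line 11, in proj
    c=vision.calibration(n);K=c['mtx'];Rm=R.from_euler('xyz',c['orientation']).as_matrix()
ValueError: time passes only in moves, steps and waits
```

```bash
python3 - <<'E'
import re
s=open('h.py').read()
s=s.replace("from cell import manip, vision\n","from cell import manip, vision\nCAL={n:vision.calibration(n) for n in('top','side')}\n").replace("c=vision.calibration(n)","c=CAL[n]")
open('h.py','w').write(s)
E
cat > fit.py <<'E'
from h import *
from scipy.optimize import minimize
from itertools import product
def mk():
    s=np.linspace(-1,1,80); L=[]
    for hx,hy,z in[(81,120,45),(75,114,45),(75,114,6)]:
        for k in(-1,1):
            L.append(np.c_[s*hx,np.full(80,k*hy),np.full(80,z)]);L.append(np.c_[np.full(80,k*hx),s*hy,np.full(80,z)])
    L.append(np.c_[np.full(80,-157.),s*45,np.full(80,30.)])
    for k in(-1,1):L.append(np.c_[-119+s*38,np.full(80,k*45.),np.full(80,30.)])
    return np.vstack(L)
def T(a,M):
    x,y,t=a; Rz=np.array([[np.cos(t),-np.sin(t),0],[np.sin(t),np.cos(t),0],[0,0,1]]); return M@Rz.T+[x,y,0]
E
python3 - <<'E'
from fit import *
M=mk()
tp,td,TW=load('top','top0'); sp,sd,SW=load('side','side0')
G={}
for n,p in(('top',tp),('side',sp)):
    g=cv2.GaussianBlur(cv2.cvtColor(p,cv2.COLOR_RGB2GRAY).astype(np.float32),(0,0),1.0)
    G[n]=np.hypot(cv2.Sobel(g,5,1,0),cv2.Sobel(g,5,0,1))
def cost(a,names=('top','side')):
    s=0
    for n in names:
        uv=proj(n,T(a,M)).astype(np.float32); s-=cv2.remap(G[n],uv[:,0],uv[:,1],1).mean()
    return s
for names in(('top',),('side',),('top','side')):
    best=min(((cost(a,names),a) for a in product(np.arange(520,550,2),np.arange(203,231,2),np.arange(-.17,-.06,.01))),key=lambda v:v[0])
    r=minimize(cost,best[1],args=(names,),method='Nelder-Mead'); print(names,r.x.round(3),r.fun)
a=r.x
for n,p in(('top',tp),('side',sp)):
    q=cv2.resize(p[:,:,::-1],None,fx=6,fy=6,interpolation=cv2.INTER_CUBIC)
    for u,v in proj(n,T(a,M)): cv2.circle(q,(int((u+.5)*6),int((v+.5)*6)),1,(0,0,255),-1)
    for s,col in((20,(255,0,0)),(-20,(0,255,0))):
        for X in T(a,np.array([[-119,0,30],[-119,s,71.]])): 
            u,v=proj(n,X); cv2.circle(q,(int((u+.5)*6),int((v+.5)*6)),5,col,1)
    u,v=proj(n,[a[0]-60,a[1],20]).astype(int)
    cv2.imwrite(f'pics/ov_{n}.png',q[max(0,v*6-290):v*6+290,max(0,u*6-350):u*6+350])
np.save('/tmp/dry.npy',a)
E
```

```text
('top',) [ 5.34053e+02  2.14637e+02 -1.28000e-01] -142.45437622070312
('side',) [ 5.31264e+02  2.09700e+02 -1.32000e-01] -118.70588684082031
('top', 'side') [ 5.33165e+02  2.14484e+02 -1.27000e-01] -252.76104736328125
```

View pics/ov_top.png

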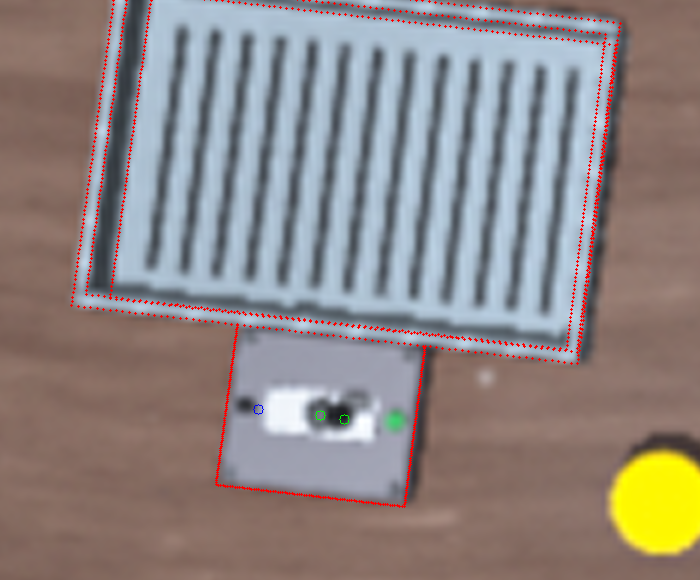

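View pics/ov_side.png

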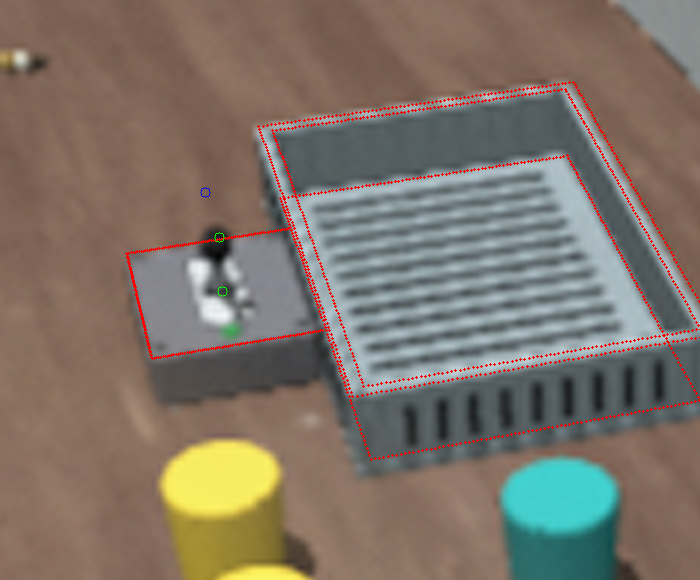

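Overlay: the lever's black end at (344,420) in the top crop and (218,245) in the side crop fits the green "on" model point. So the toggle currently reads ON. I'll check it again later.

Next I'll write a row planner that does the arithmetic only, and plan the move above the mallet handle.

```bash
cat > plan.py <<'E'
import numpy as np,json,sys
from math import *
def plan(start,segs):
    """start: x,y,z,yaw(deg). segs: (x,y,z,yaw,N,open0,open1). smooth profile; returns rows, end"""
    P=np.array(start[:3],float); yaw=start[3]; rows=[]
    for (x,y,z,t,N,op) in segs:
        P0=P.copy();y0=yaw;T=np.array([x,y,z],float)
        # trapezoid profile
        w=np.ones(N); 
        if N>=4: w[0]=w[-1]=.4; w[1]=w[-2]=.8
        s=np.cumsum(w)/w.sum()
        for k in range(N):
            want=P0+(T-P0)*s[k]; wy=y0+(t-y0)*s[k]
            a=radians(yaw); ex=np.array([cos(a),sin(a),0]);ey=np.array([sin(a),-cos(a),0]);ez=np.array([0,0,-1.])
            d=want-P; q=np.round(np.array([d@ex,d@ey,d@ez])/10/.05)*.05
            if k==N-1:q=np.round(np.array([d@ex,d@ey,d@ez])/10,2)
            q=np.round(q,2)+0.
            tr=round(-(wy-yaw),1)+0.
            P=P+10*(q[0]*ex+q[1]*ey+q[2]*ez); yaw=yaw-tr
            rows.append([q.tolist(),tr,op])
            if np.linalg.norm(q)>4.1 or abs(tr)>7.1: print('LIMIT',rows[-1])
    for i in range(0,len(rows),20): print(json.dumps(rows[i:i+20]).replace(' ',''))
    print('end',P.round(2).tolist(),round(yaw,2),'rows',len(rows))
E
python3 - <<'E'
from plan import *
plan((146.06,530.24,227.45,164.6),[(496.5,-203.5,140,90,24,.45),(496.5,-203.5,32,90,7,.45)])
E
```

```text
[[[-0.95,-1.1,0.15],1.3,0.45],[[-1.95,-2.15,0.3],2.7,0.45],[[-2.55,-2.55,0.4],3.3,0.45],[[-2.7,-2.45,0.4],3.4,0.45],[[-2.85,-2.25,0.4],3.3,0.45],[[-3.0,-2.05,0.4],3.3,0.45],[[-3.1,-1.95,0.35],3.3,0.45],[[-3.15,-1.7,0.4],3.4,0.45],[[-3.3,-1.55,0.4],3.3,0.45],[[-3.4,-1.35,0.4],3.3,0.45],[[-3.4,-1.15,0.4],3.4,0.45],[[-3.55,-0.95,0.35],3.3,0.45],[[-3.55,-0.75,0.4],3.3,0.45],[[-3.55,-0.5,0.4],3.4,0.45],[[-3.65,-0.35,0.4],3.3,0.45],[[-3.6,-0.1,0.4],3.3,0.45],[[-3.65,0.1,0.35],3.4,0.45],[[-3.6,0.3,0.4],3.3,0.45],[[-3.6,0.55,0.4],3.3,0.45],[[-3.55,0.7,0.4],3.3,0.45]]
[[[-3.5,0.95,0.4],3.4,0.45],[[-3.45,1.1,0.4],3.3,0.45],[[-2.7,1.1,0.3],2.7,0.45],[[-1.34,0.58,0.14],1.3,0.45],[[0.0,0.0,0.8],0.0,0.45],[[0.0,0.0,1.6],0.0,0.45],[[0.0,0.0,2.0],0.0,0.45],[[0.0,0.0,2.0],0.0,0.45],[[0.0,0.0,2.0],0.0,0.45],[[0.0,0.0,1.6],0.0,0.45],[[0.0,0.0,0.8],0.0,0.45]]
end [496.47, -203.48, 32.05] 90.0 rows 31
```

carry_out:
  deltas:
    - [[-0.95,-1.1,0.15],1.3,0.45]
    - [[-1.95,-2.15,0.3],2.7,0.45]
    - [[-2.55,-2.55,0.4],3.3,0.45]
    - [[-2.7,-2.45,0.4],3.4,0.45]
    - [[-2.85,-2.25,0.4],3.3,0.45]
    - [[-3.0,-2.05,0.4],3.3,0.45]
    - [[-3.1,-1.95,0.35],3.3,0.45]
    - [[-3.15,-1.7,0.4],3.4,0.45]
    - [[-3.3,-1.55,0.4],3.3,0.45]
    - [[-3.4,-1.35,0.4],3.3,0.45]
    - [[-3.4,-1.15,0.4],3.4,0.45]
    - [[-3.55,-0.95,0.35],3.3,0.45]
    - [[-3.55,-0.75,0.4],3.3,0.45]
    - [[-3.55,-0.5,0.4],3.4,0.45]
    - [[-3.65,-0.35,0.4],3.3,0.45]
    - [[-3.6,-0.1,0.4],3.3,0.45]
    - [[-3.65,0.1,0.35],3.4,0.45]
    - [[-3.6,0.3,0.4],3.3,0.45]
    - [[-3.6,0.55,0.4],3.3,0.45]
    - [[-3.55,0.7,0.4],3.3,0.45]

```text
clock: 1.77
eef_pos: [446.7, -100.5, 152.1]
eef_rot: [-3.141, -0.0, 1.754]
wrist_force: [0.8, 0.5, 0.7]
finger_gap: 42.6
```

carry_out:
  deltas:
    - [[-3.5,0.95,0.4],3.4,0.45]
    - [[-3.45,1.1,0.4],3.3,0.45]
    - [[-2.7,1.1,0.3],2.7,0.45]
    - [[-1.34,0.58,0.14],1.3,0.45]
    - [[0,0,0],0,0.45]
    - [[0,0,0],0,0.45]

```text
clock: 2.27
eef_pos: [496.1, -203.4, 139.4]
eef_rot: [-3.14, -0.001, 1.571]
wrist_force: [-0.9, 0.3, -0.7]
finger_gap: 42.6
```

Run:
```python
from h import *
p,d,W=snap('top','top1'); p2,_,_=snap('side','side1'); s=manip.read_state()
print(s['clock'],s['joints'].round(4),s['eef_pos'].round(1),s['eef_rot'].round(4),s['finger_gap'])
cv2.imwrite('pics/c1.png',np.hstack([cv2.resize(p[150:300,160:440,::-1],None,fx=1.4,fy=1.4),cv2.resize(p2[100:380,150:430,::-1],(280,210))]) if 0 else cv2.resize(p[130:290,160:440,::-1],None,fx=2.8,fy=2.8))
```

```text
2.3667 [-4.5600e-01  3.5790e-01  1.6588e+00  1.0000e-04  1.1255e+00 -4.5740e-01] [ 496.1 -202.5  140. ] [-3.1412e+00 -3.0000e-04  1.5722e+00] 42.16988484525094
```

View pics/c1.png

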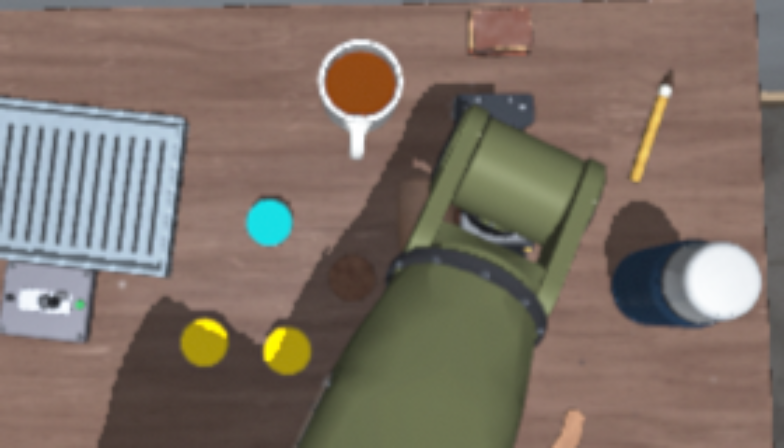

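View pics/side1.png

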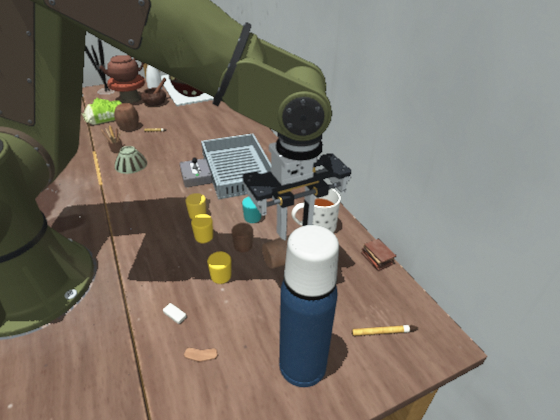

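The arm is over the handle with the fingers clear of the mallet, and the toggle still leans right. I'll descend and grip.

carry_out:
  deltas:
    - [[0,0,0.8],0,0.45]
    - [[0,0,1.6],0,0.45]
    - [[0,0,2.0],0,0.45]
    - [[0,0,2.0],0,0.45]
    - [[0,0,2.0],0,0.45]
    - [[0,0,1.6],0,0.45]
    - [[0,0,0.8],0,0.45]
    - [[0,0,0],0,0.1]
    - [[0,0,0],0,0.1]
    - [[0,0,0],0,0.1]
    - [[0,0,0],0,0.1]
    - [[0,0,0],0,0.1]
  grip_force: 35

```text
clock: 3.37
eef_pos: [496.8, -203.7, 33.0]
eef_rot: [3.14, 0.001, 1.571]
wrist_force: [-2.2, 0.0, 5.0]
finger_gap: 16.5
```

Run:
```python
from h import *
s=manip.read_state()
print(s['clock'],s['joints'].round(4),s['eef_pos'].round(1),s['eef_rot'].round(4),s['finger_gap'],s['wrist_force'])
p,d,W=load('side','side1')
for px in [(303,113),(300,90),(325,100),(150,60),(232,65),(240,40),(200,80),(190,20),(20,180),(282,113)]: print(px,W[px[1],px[0]].round(0))
p,d,W=load('top','top1')
m=(p[...,1].astype(int)>p[...,2]+10)&(W[...,2]>150)
# profile along the arm plane
q=s['joints'][0]; q=-.456; e=np.array([np.cos(q),np.sin(q)]);n=np.array([-np.sin(q),np.cos(q)])
Q=W[W[...,2]>150]; a=Q[:,:2]@e;l=Q[:,:2]@n-36.6
for k in range(150,640,40):
    j=(a>k)&(a<k+40)&(abs(l)<150); 
    if j.sum(): print(k,'lat',np.percentile(l[j],[2,98]).round(0),'ztop',np.percentile(Q[j,2],[2,98]).round(0))
```

```text
3.3667 [-4.5730e-01  5.1480e-01  1.7224e+00 -2.0000e-04  9.0310e-01 -4.5720e-01] [ 496.8 -203.7   33. ] [3.1405e+00 7.0000e-04 1.5709e+00] 16.50348296324765 [-2.17457904  0.02276856  4.96240966]
(303, 113) [ 469. -256.  394.]
(300, 90) [ 465. -250.  425.]
(325, 100) [ 497. -264.  411.]
(150, 60) [ 294. -167.  461.]
(232, 65) [ 387. -210.  456.]
(240, 40) [ 404. -198.  481.]
(200, 80) [ 349. -191.  435.]
(190, 20) [ 347. -183.  506.]
(20, 180) [ 69. -14. 243.]
(282, 113) [ 444. -242.  393.]
150 lat [-71. 146.] ztop [667. 684.]
190 lat [-75. 145.] ztop [614. 669.]
230 lat [-63.  65.] ztop [570. 630.]
270 lat [-67.  64.] ztop [553. 601.]
310 lat [-67.  64.] ztop [530. 575.]
350 lat [-60.  60.] ztop [498. 551.]
390 lat [-55.  55.] ztop [472. 526.]
430 lat [-55.  53.] ztop [446. 499.]
470 lat [-55.  53.] ztop [257. 471.]
510 lat [-56.  57.] ztop [402. 440.]
550 lat [-56.  57.] ztop [257. 424.]
590 lat [-0. 63.] ztop [249. 261.]
```

Run:
```python
from plan import *
plan((496.47,-203.48,32.05,90),[(496.5,-203.5,150,90,7,.1),(566.3,233.5,150,82.7,18,.1),(566.3,233.5,60,82.7,6,.1)])
from scipy.optimize import least_squares
D=[(.3005,1.5216,146.06,530.24,227.45),(.3579,1.6588,496.3,-203.2,140),(.5148,1.7224,496.8,-203.7,33)]
def f(p):
    a,h,L1,L2=p;r=[]
    for q2,q3,x,y,z in D:
        R=np.sqrt(x*x+y*y-36.6**2)
        r+= [a+L1*sin(q2)+L2*sin(q2+q3)-R, h+L1*cos(q2)+L2*cos(q2+q3)-254-z]
    return r
s=least_squares(f,[50,300,400,400]);print(s.x,np.round(s.fun,1))
a,h,L1,L2=s.x
g=least_squares(lambda q:[a+L1*sin(q[0])+L2*sin(q[0]+q[1])-694, h+L1*cos(q[0])+L2*cos(q[0]+q[1])-254-24],[.7,1.4]); print(g.x, degrees(sum(g.x)-pi/2))
```

```text
[[[0.0,0.0,-0.85],0.0,0.1],[[0.0,0.0,-1.75],0.0,0.1],[[0.0,0.0,-2.2],0.0,0.1],[[0.0,0.0,-2.2],0.0,0.1],[[0.0,0.0,-2.15],0.0,0.1],[[0.0,0.0,-1.75],0.0,0.1],[[0.0,0.0,-0.89],0.0,0.1],[[1.05,0.15,0.0],0.2,0.1],[[2.15,0.35,0.0],0.3,0.1],[[2.65,0.4,0.0],0.5,0.1],[[2.7,0.4,0.0],0.4,0.1],[[2.65,0.35,0.0],0.5,0.1],[[2.7,0.35,0.0],0.4,0.1],[[2.65,0.3,0.0],0.5,0.1],[[2.7,0.3,0.0],0.4,0.1],[[2.7,0.25,0.0],0.4,0.1],[[2.65,0.3,0.0],0.5,0.1],[[2.7,0.2,0.0],0.4,0.1],[[2.7,0.25,0.0],0.5,0.1],[[2.7,0.15,0.0],0.4,0.1]]
[[[2.7,0.2,0.0],0.5,0.1],[[2.7,0.15,0.0],0.4,0.1],[[2.65,0.15,0.0],0.5,0.1],[[2.2,0.05,0.0],0.3,0.1],[[1.06,0.05,0.0],0.2,0.1],[[0.0,0.0,0.8],0.0,0.1],[[0.0,0.0,1.65],0.0,0.1],[[0.0,0.0,2.05],0.0,0.1],[[0.0,0.0,2.05],0.0,0.1],[[0.0,0.0,1.65],0.0,0.1],[[0.0,0.0,0.8],0.0,0.1]]
end [566.31, 233.52, 59.95] 82.7 rows 31
[ 11.27940323 256.14606988 352.18443728 445.87906909] [-1.4  0.2  1.9 -0.3 -0.5  0.1]
[0.91960821 1.09540335] 25.451657726749982
```

carry_out:
  deltas:
    - [[0,0,-0.85],0,0.1]
    - [[0,0,-1.75],0,0.1]
    - [[0,0,-2.2],0,0.1]
    - [[0,0,-2.2],0,0.1]
    - [[0,0,-2.15],0,0.1]
    - [[0,0,-1.75],0,0.1]
    - [[0,0,-0.89],0,0.1]

```text
clock: 3.95
eef_pos: [496.9, -203.7, 152.7]
eef_rot: [3.139, 0.001, 1.571]
wrist_force: [-0.4, 0.3, -3.6]
finger_gap: 16.9
```

Run:
```python
from h import *
p,d,W=snap('side','side2'); s=manip.read_state()
print(s['clock'],s['eef_pos'].round(1),s['finger_gap'],s['wrist_force'].round(1),s['moment'].round(2))
```

```text
4.0 [ 497.2 -203.8  153.2] 16.69084559185959 [ 0.6  0.2 -2.4] [-0.19  0.09  0.  ]
```

View pics/side2.png

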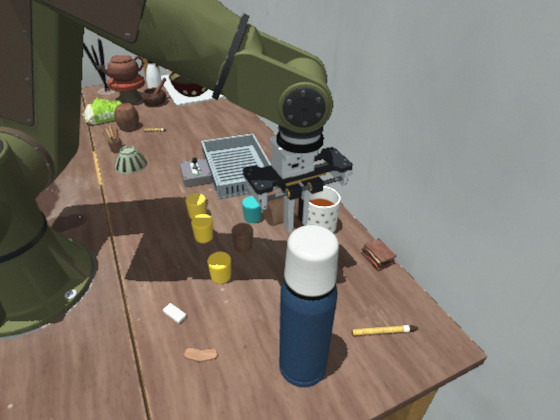

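The mallet is lifted: gap 16.7 mm and about 3 N of weight. I'll carry it over the dryer.

carry_out:
  deltas:
    - [[1.05,0.15,0],0.2,0.1]
    - [[2.15,0.35,0],0.3,0.1]
    - [[2.65,0.4,0],0.5,0.1]
    - [[2.7,0.4,0],0.4,0.1]
    - [[2.65,0.35,0],0.5,0.1]
    - [[2.7,0.35,0],0.4,0.1]
    - [[2.65,0.3,0],0.5,0.1]
    - [[2.7,0.3,0],0.4,0.1]
    - [[2.7,0.25,0],0.4,0.1]
    - [[2.65,0.3,0],0.5,0.1]
    - [[2.7,0.2,0],0.4,0.1]
    - [[2.7,0.25,0],0.5,0.1]
    - [[2.7,0.15,0],0.4,0.1]
    - [[2.7,0.2,0],0.5,0.1]
    - [[2.7,0.15,0],0.4,0.1]
    - [[2.65,0.15,0],0.5,0.1]
    - [[2.2,0.05,0],0.3,0.1]
    - [[1.06,0.05,0],0.2,0.1]
    - [[0,0,0],0,0.1]
    - [[0,0,0],0,0.1]

```text
clock: 5.67
eef_pos: [565.6, 233.6, 148.6]
eef_rot: [-3.14, 0.001, 1.444]
wrist_force: [0.7, -0.4, -3.5]
finger_gap: 16.8
```

Run:
```python
from h import *
p,d,W=snap('side','side3'); q,_,_=snap('top','top3'); s=manip.read_state()
print(s['clock'],s['eef_pos'].round(1),s['eef_rot'].round(3),s['finger_gap'],s['wrist_force'].round(1),s['moment'].round(2))
cv2.imwrite('pics/c3.png',np.hstack([cv2.resize(p[80:280,120:320,::-1],(400,400)),cv2.resize(q[120:270,110:260,::-1],(400,400))]))
```

```text
5.7667 [566.  232.6 149.4] [-3.141e+00  1.000e-03  1.443e+00] 16.57689496855138 [ 1.1 -0.7 -3.4] [-0.22  0.03  0.01]
```

View pics/c3.png

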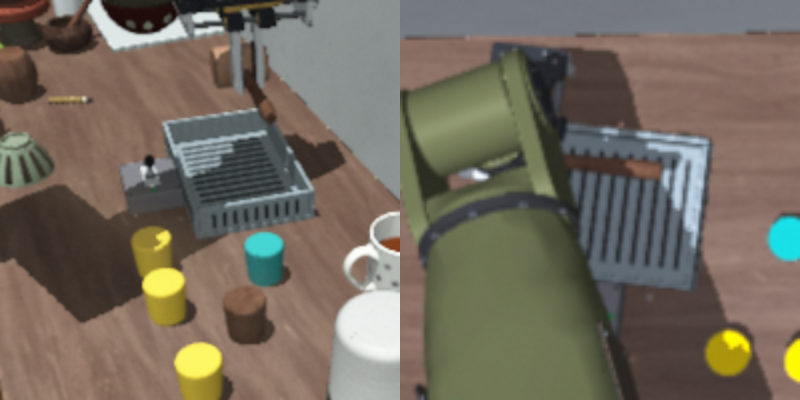

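Run:
```python
from fit import *
a=(533.5,213.5,-.128)
def inv(X): 
    c,s=np.cos(a[2]),np.sin(a[2]); d=np.array(X[:2])-a[:2]; return np.array([c*d[0]+s*d[1],-s*d[0]+c*d[1]])
p,d,W=load('top','top3')
X=ray('top',208.3,183.75,152); print(X, inv(X))
m=np.zeros(d.shape,bool);m[170:200,168:215]=1; m&=(W[...,2]>120)&(W[...,2]<175)&(p[...,0].astype(int)-p[...,2]>15)
q=W[m]; D=np.array([inv(x) for x in q]); print(len(q),D.min(0),D.max(0),np.polyfit(D[:,1],D[:,0],1),q[:,2].mean())
from plan import plan
plan((566.31,233.52,149.95,82.7),[(566.3,233.5,39,82.7,8,.1)])
```

```text
[552.42293826 118.0025595  152.        ] [ 30.95845403 -92.30066554]
200 [ 21.92923496 -89.64927271] [39.05439935  4.25442823] [-3.43328095e-03  3.01122018e+01] 151.74566480626433
[[[0.0,0.0,0.7],0.0,0.1],[[0.0,0.0,1.4],0.0,0.1],[[0.0,0.0,1.7],0.0,0.1],[[0.0,0.0,1.75],0.0,0.1],[[0.0,0.0,1.75],0.0,0.1],[[0.0,0.0,1.7],0.0,0.1],[[0.0,0.0,1.4],0.0,0.1],[[0.0,0.0,0.69],0.0,0.1]]
end [566.31, 233.52, 39.05] 82.7 rows 8
```

In the dryer frame, the handle axis measures x = 30 with its end at y ≈ -90, as planned. I'll lower it.

carry_out:
  deltas:
    - [[0,0,0.7],0,0.1]
    - [[0,0,1.4],0,0.1]
    - [[0,0,1.7],0,0.1]
    - [[0,0,1.75],0,0.1]
    - [[0,0,1.75],0,0.1]
    - [[0,0,1.7],0,0.1]
    - [[0,0,1.4],0,0.1]
    - [[0,0,0.6],0,0.1]
    - [[0,0,0],0,0.1]
    - [[0,0,0],0,0.1]

```text
clock: 6.6
eef_pos: [566.4, 233.0, 39.9]
eef_rot: [-3.142, 0.0, 1.443]
wrist_force: [0.5, -0.8, -3.7]
finger_gap: 16.4
```

carry_out:
  deltas:
    - [[0,0,0.1],0,0.1]
    - [[0,0,0.1],0,0.1]
    - [[0,0,0],0,0.1]

```text
clock: 6.85
eef_pos: [566.6, 233.4, 38.3]
eef_rot: [3.141, -0.0, 1.443]
wrist_force: [0.5, -0.9, -1.7]
finger_gap: 16.5
```

carry_out:
  deltas:
    - [[0,0,0.05],0,0.1]
    - [[0,0,0],0,0.2]
    - [[0,0,0],0,0.3]
    - [[0,0,0],0,0.4]
    - [[0,0,0],0,0.4]
    - [[0,0,0],0,0.4]
    - [[0,0,-0.8],0,0.4]
    - [[0,0,-1.6],0,0.4]
    - [[0,0,-2.4],0,0.4]
    - [[0,0,-2.4],0,0.4]
    - [[0,0,-2.4],0,0.4]
    - [[0,0,-1.6],0,0.4]

```text
clock: 7.85
eef_pos: [566.8, 233.7, 152.7]
eef_rot: [3.139, -0.001, 1.443]
wrist_force: [0.7, 0.4, 0.4]
finger_gap: 37.4
```

Run:
```python
from h import *
p,d,W=snap('side','side4'); s=manip.read_state()
print(s['clock'],s['eef_pos'].round(1),s['eef_rot'].round(3),s['finger_gap'],s['wrist_force'].round(1),s['moment'].round(2))
cv2.imwrite('pics/c4.png',cv2.resize(p[60:260,130:330,::-1],(600,600)))
```

```text
7.9 [567.7 234.1 155.3] [ 3.136e+00 -3.000e-03  1.443e+00] 37.47209722039387 [ 1.6 -0.1  2.8] [-0.05  0.09  0.02]
```

View pics/c4.png

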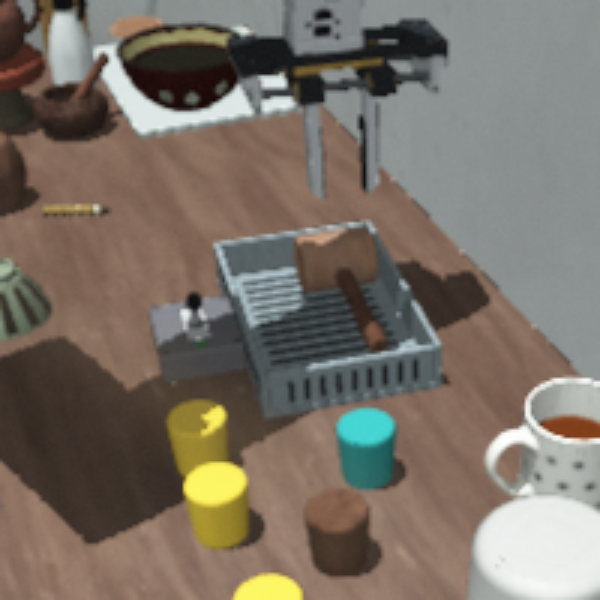

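The mallet lies in the dryer along the far wall, its head at (335,260) in the crop. The toggle knob at (193,303) still leans towards the green dot. Next is the former.

Run:
```python
from h import *
p,d,W=load('side','side4')
m=(W[...,2]>10)&(W[...,2]<60)&(abs(W[...,0]-434)<40)&(abs(W[...,1]+82)<40); print(m.sum())
v,u=np.nonzero(m); print(u.min(),u.max(),v.min(),v.max())
q=W[m&(W[...,2]>47)]; print('top face',len(q),np.median(q,0).round(1),(q.min(0)+q.max(0))/2)
c,r=cv2.minEnclosingCircle(q[:,:2].astype(np.float32)); print(c,r)
p,d,W=load('top','top0')
m=(W[...,2]>44)&(W[...,2]<60)&(abs(W[...,0]-434)<40)&(abs(W[...,1]+82)<40)
c,r=cv2.minEnclosingCircle(W[m][:,:2].astype(np.float32)); v,u=np.nonzero(m); print('top',c,r,(u.min()+u.max())/2,(v.min()+v.max())/2,ray('top',(u.min()+u.max())/2,(v.min()+v.max())/2,52))
from plan import *
plan((566.31,233.52,149.45,82.7),[(434.5,-82.5,120,172.7,18,.75),(434.5,-82.5,32,172.7,6,.75)])
```

```text
489
231 252 223 249
top face 268 [431.1 -83.3  51.7] [431.97907282 -81.26372541  51.24339884]
(431.8759765625, -81.28595733642578) 23.802719116210938
top (434.1700744628906, -82.57502746582031) 23.158414840698242 285.5 229.0 [434.35672405 -82.52655071  52.        ]
[[[-0.8,-0.2,0.05],-2.2,0.75],[[-1.6,-0.5,0.15],-4.4,0.75],[[-1.95,-0.8,0.2],-5.5,0.75],[[-1.85,-0.95,0.15],-5.5,0.75],[[-1.75,-1.15,0.2],-5.4,0.75],[[-1.6,-1.3,0.2],-5.5,0.75],[[-1.55,-1.45,0.15],-5.5,0.75],[[-1.35,-1.55,0.2],-5.5,0.75],[[-1.2,-1.75,0.15],-5.5,0.75],[[-1.05,-1.8,0.2],-5.5,0.75],[[-0.85,-1.9,0.2],-5.5,0.75],[[-0.65,-1.95,0.15],-5.5,0.75],[[-0.45,-2.05,0.2],-5.5,0.75],[[-0.3,-2.1,0.15],-5.4,0.75],[[-0.1,-2.05,0.2],-5.5,0.75],[[0.15,-2.1,0.2],-5.5,0.75],[[0.25,-1.65,0.1],-4.4,0.75],[[0.18,-0.81,0.09],-2.2,0.75],[[0.0,0.0,0.8],0.0,0.75],[[0.0,0.0,1.6],0.0,0.75]]
[[[0.0,0.0,2.0],0.0,0.75],[[0.0,0.0,2.0],0.0,0.75],[[0.0,0.0,1.6],0.0,0.75],[[0.0,0.0,0.8],0.0,0.75]]
end [434.47, -82.47, 32.05] 172.7 rows 24
```

In the enlarged crop, the brown block at (338,530) is the former. The turquoise one (366,447) and the yellow ones (200,435), (217,505), (268,590) are excluded by colour. Both cameras agree on (433,-82) with the top at 52 mm. I'll reach for it.

carry_out:
  deltas:
    - [[-0.8,-0.2,0.05],-2.2,0.75]
    - [[-1.6,-0.5,0.15],-4.4,0.75]
    - [[-1.95,-0.8,0.2],-5.5,0.75]
    - [[-1.85,-0.95,0.15],-5.5,0.75]
    - [[-1.75,-1.15,0.2],-5.4,0.75]
    - [[-1.6,-1.3,0.2],-5.5,0.75]
    - [[-1.55,-1.45,0.15],-5.5,0.75]
    - [[-1.35,-1.55,0.2],-5.5,0.75]
    - [[-1.2,-1.75,0.15],-5.5,0.75]
    - [[-1.05,-1.8,0.2],-5.5,0.75]
    - [[-0.85,-1.9,0.2],-5.5,0.75]
    - [[-0.65,-1.95,0.15],-5.5,0.75]
    - [[-0.45,-2.05,0.2],-5.5,0.75]
    - [[-0.3,-2.1,0.15],-5.4,0.75]
    - [[-0.1,-2.05,0.2],-5.5,0.75]
    - [[0.15,-2.1,0.2],-5.5,0.75]
    - [[0.25,-1.65,0.1],-4.4,0.75]
    - [[0.28,-0.81,0.09],-2.2,0.75]
    - [[0,0,0],0,0.75]
    - [[0,0,0],0,0.75]

```text
clock: 9.57
eef_pos: [433.5, -82.4, 120.1]
eef_rot: [3.142, 0.0, 3.012]
wrist_force: [-0.4, 0.1, 0.5]
finger_gap: 70.6
```

Run:
```python
from h import *
p,d,W=snap('side','side5'); q,_,_=snap('top','top5'); s=manip.read_state()
print(s['clock'],s['eef_pos'].round(1),s['eef_rot'].round(3),s['finger_gap'],s['wrist_force'].round(1))
cv2.imwrite('pics/c5.png',np.hstack([cv2.resize(p[120:320,150:350,::-1],(400,400)),cv2.resize(q[130:280,130:280,::-1],(400,400))]))
```

```text
9.6667 [433.7 -81.8 120.1] [3.142 0.    3.013] 70.18418948350984 [-0.9 -0.2 -0.1]
```

View pics/c5.png

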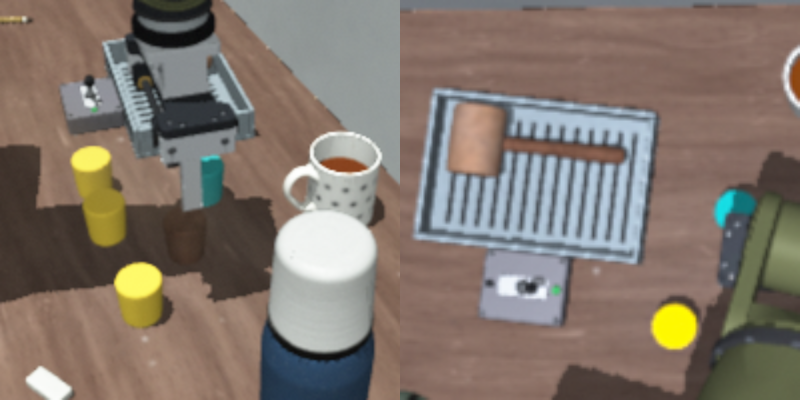

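The mallet lies flat inside, with its head at (477,140) and handle end at (625,155) in the crop. The gripper is centred over the former. I'll descend, grip and lift.

carry_out:
  deltas:
    - [[0,0,0.8],0,0.75]
    - [[0,0,1.6],0,0.75]
    - [[0,0,2.0],0,0.75]
    - [[0,0,2.0],0,0.75]
    - [[0,0,1.6],0,0.75]
    - [[0,0,0.8],0,0.75]
    - [[0,0,0],0,0.4]
    - [[0,0,0],0,0.4]
    - [[0,0,0],0,0.4]
    - [[0,0,0],0,0.4]
    - [[0,0,0],0,0.4]
  grip_force: 12

```text
clock: 10.58
eef_pos: [434.0, -82.3, 32.8]
eef_rot: [-3.142, 0.002, 3.014]
wrist_force: [0.1, 2.0, 3.1]
finger_gap: 45.5
```

Run:
```python
from h import *
s=manip.read_state()
print(s['clock'],s['eef_pos'].round(1),s['eef_rot'].round(3),s['finger_gap'],s['wrist_force'].round(1))
from plan import *
plan((433.5,-82.5,32.05,172.7),[(433.5,-82.5,150,172.7,7,.4),(499.2,276.4,150,172.7,15,.4),(499.2,276.4,41,172.7,8,.4)])
```

```text
10.5833 [434.  -82.3  32.8] [-3.142e+00  2.000e-03  3.014e+00] 45.51041003130617 [0.1 2.  3.1]
[[[0.0,0.0,-0.85],0.0,0.4],[[0.0,0.0,-1.75],0.0,0.4],[[0.0,0.0,-2.2],0.0,0.4],[[0.0,0.0,-2.2],0.0,0.4],[[0.0,0.0,-2.15],0.0,0.4],[[0.0,0.0,-1.75],0.0,0.4],[[0.0,0.0,-0.89],0.0,0.4],[[-0.05,1.1,0.0],0.0,0.4],[[-0.15,2.15,0.0],0.0,0.4],[[-0.1,2.75,0.0],0.0,0.4],[[-0.15,2.7,0.0],0.0,0.4],[[-0.15,2.7,0.0],0.0,0.4],[[-0.15,2.75,0.0],0.0,0.4],[[-0.15,2.7,0.0],0.0,0.4],[[-0.15,2.75,0.0],0.0,0.4],[[-0.15,2.7,0.0],0.0,0.4],[[-0.15,2.7,0.0],0.0,0.4],[[-0.15,2.75,0.0],0.0,0.4],[[-0.15,2.7,0.0],0.0,0.4],[[-0.15,2.7,0.0],0.0,0.4]]
[[[-0.1,2.2,0.0],0.0,0.4],[[-0.06,1.08,0.0],0.0,0.4],[[0.0,0.0,0.7],0.0,0.4],[[0.0,0.0,1.35],0.0,0.4],[[0.0,0.0,1.7],0.0,0.4],[[0.0,0.0,1.7],0.0,0.4],[[0.0,0.0,1.7],0.0,0.4],[[0.0,0.0,1.7],0.0,0.4],[[0.0,0.0,1.35],0.0,0.4],[[0.0,0.0,0.7],0.0,0.4]]
end [499.23, 276.36, 40.95] 172.7 rows 30
```

carry_out:
  deltas:
    - [[0,0,-0.85],0,0.4]
    - [[0,0,-1.75],0,0.4]
    - [[0,0,-2.2],0,0.4]
    - [[0,0,-2.2],0,0.4]
    - [[0,0,-2.15],0,0.4]
    - [[0,0,-1.75],0,0.4]
    - [[0,0,-0.89],0,0.4]
    - [[-0.05,1.1,0],0,0.4]
    - [[-0.15,2.15,0],0,0.4]
    - [[-0.1,2.75,0],0,0.4]
    - [[-0.15,2.7,0],0,0.4]
    - [[-0.15,2.7,0],0,0.4]
    - [[-0.15,2.75,0],0,0.4]
    - [[-0.15,2.7,0],0,0.4]
    - [[-0.15,2.75,0],0,0.4]
    - [[-0.15,2.7,0],0,0.4]
    - [[-0.15,2.7,0],0,0.4]
    - [[-0.15,2.75,0],0,0.4]
    - [[-0.15,2.7,0],0,0.4]
    - [[-0.15,2.7,0],0,0.4]

```text
clock: 12.25
eef_pos: [492.6, 246.2, 148.6]
eef_rot: [-3.141, -0.002, 3.014]
wrist_force: [0.1, -0.1, -1.0]
finger_gap: 45.8
```

carry_out:
  deltas:
    - [[-0.1,2.2,0],0,0.4]
    - [[-0.06,1.08,0],0,0.4]
    - [[0,0,0],0,0.4]
    - [[0,0,0],0,0.4]

```text
clock: 12.58
eef_pos: [498.6, 276.3, 149.1]
eef_rot: [-3.141, -0.001, 3.015]
wrist_force: [0.2, -0.6, -0.5]
finger_gap: 45.5
```

Run:
```python
from h import *
p,d,W=snap('side','side6'); q,_,_=snap('top','top6'); s=manip.read_state()
print(s['clock'],s['eef_pos'].round(1),s['eef_rot'].round(3),s['finger_gap'],s['wrist_force'].round(1))
cv2.imwrite('pics/c6.png',np.hstack([cv2.resize(p[60:260,130:330,::-1],(400,400)),cv2.resize(q[130:280,130:280,::-1],(400,400))]))
```

```text
12.6833 [499.  275.6 149.6] [-3.141e+00 -1.000e-03  3.013e+00] 45.47609376541474 [-0.4  0.6 -1.2]
```

View pics/c6.png

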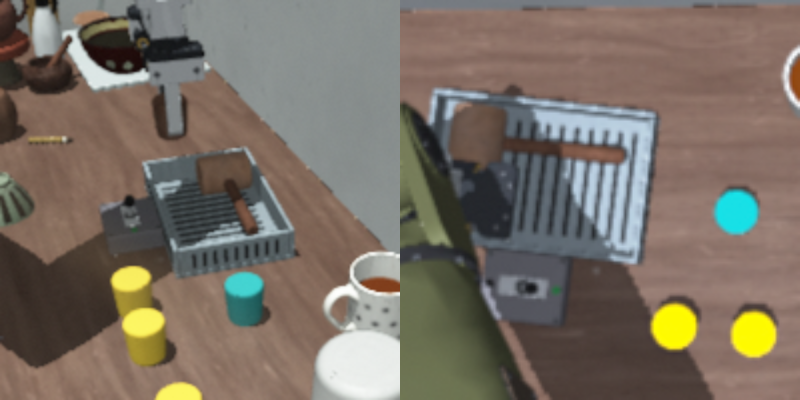

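The former is held above the dryer's front-left corner, at gap 45.5 mm. I'll lower it to the floor, release and retreat upwards.

carry_out:
  deltas:
    - [[0,0,0.7],0,0.4]
    - [[0,0,1.35],0,0.4]
    - [[0,0,1.7],0,0.4]
    - [[0,0,1.7],0,0.4]
    - [[0,0,1.7],0,0.4]
    - [[0,0,1.7],0,0.4]
    - [[0,0,1.35],0,0.4]
    - [[0,0,0.7],0,0.4]
    - [[0,0,0.1],0,0.4]
    - [[0,0,0.1],0,0.4]
    - [[0,0,0],0,0.4]

```text
clock: 13.6
eef_pos: [499.5, 276.4, 39.5]
eef_rot: [3.141, 0.001, 3.014]
wrist_force: [0.6, 0.2, -0.9]
finger_gap: 45.8
```

carry_out:
  deltas:
    - [[0,0,0.1],0,0.4]
    - [[0,0,0],0,0.4]

```text
clock: 13.77
eef_pos: [499.4, 276.6, 38.4]
eef_rot: [3.141, 0.001, 3.014]
wrist_force: [-0.4, 0.6, -0.5]
finger_gap: 45.6
```

carry_out:
  deltas:
    - [[0,0,0],0,0.52]
    - [[0,0,0],0,0.56]
    - [[0,0,0],0,0.6]
    - [[0,0,0],0,0.6]
    - [[0,0,0],0,0.6]
    - [[0,0,-0.8],0,0.6]
    - [[0,0,-1.6],0,0.6]
    - [[0,0,-2.4],0,0.6]
    - [[0,0,-2.4],0,0.6]
    - [[0,0,-2.4],0,0.6]
    - [[0,0,-1.6],0,0.6]
    - [[0,0,-0.8],0,0.6]

```text
clock: 14.77
eef_pos: [499.8, 276.9, 161.0]
eef_rot: [3.14, 0.003, 3.014]
wrist_force: [-1.1, 0.5, 0.5]
finger_gap: 56.2
```

Run:
```python
from h import *
p,d,W=snap('side','side7'); s=manip.read_state()
print(s['clock'],s['eef_pos'].round(1),s['eef_rot'].round(3),s['finger_gap'],s['wrist_force'].round(1))
cv2.imwrite('pics/c7.png',cv2.resize(p[100:240,160:300,::-1],(560,560),interpolation=cv2.INTER_CUBIC))
# brush
p0,d0,W0=load('top','top0');P=p0.astype(int)
m=np.zeros(d0.shape,bool);m[150:200,380:405]=1
y=m&(P[...,0]-P[...,2]>60); v,u=np.nonzero(y)
X=np.array([ray('top',a,b,10) for a,b in zip(u,v)]); r=cv2.minAreaRect(X[:,:2].astype(np.float32)); print('yellow',r, cv2.boxPoints(r).round(0).tolist())
l=cv2.fitLine(X[:,:2].astype(np.float32),cv2.DIST_L2,0,.01,.01).ravel(); print(l)
y2=m&((abs(P-np.median(P[150:200,380:405].reshape(-1,3),axis=0)).sum(-1))>60); v,u=np.nonzero(y2)
X=np.array([ray('top',a,b,7) for a,b in zip(u,v)]);t=(X[:,:2]-l[2:])@l[:2];print('all',t.min(),t.max())
# side
ps,ds,Ws=load('side','side7');P=ps.astype(int)
m=np.zeros(ds.shape,bool);m[315:345,345:425]=1; y=m&(P[...,0]-P[...,2]>60); v,u=np.nonzero(y)
X=np.array([ray('side',a,b,7) for a,b in zip(u,v)]); print('side',cv2.minAreaRect(X[:,:2].astype(np.float32)),cv2.fitLine(X[:,:2].astype(np.float32),cv2.DIST_L2,0,.01,.01).ravel())
cv2.imwrite('pics/c7b.png',np.hstack([cv2.resize(ps[300:350,340:440,::-1],(600,300)),]))
```

```text
14.8167 [500.  276.9 161.2] [3.139e+00 3.000e-03 3.014e+00] 56.27337747379792 [-0.7  0.5  1.2]
yellow ((575.2208251953125, -390.9561767578125), (12.0849609375, 93.56945037841797), 69.17047119140625) [[529.0, -380.0], [617.0, -413.0], [621.0, -402.0], [534.0, -369.0]]
[ 9.3595934e-01 -3.5210815e-01  5.7542584e+02 -3.9102341e+02]
all -45.51779816174568 75.27818951098648
side ((575.0100708007812, -390.2909851074219), (14.006668090820312, 95.39260864257812), 69.74374389648438) [ 9.3859798e-01 -3.4501284e-01  5.7489178e+02 -3.9022940e+02]
```

View pics/c7.png

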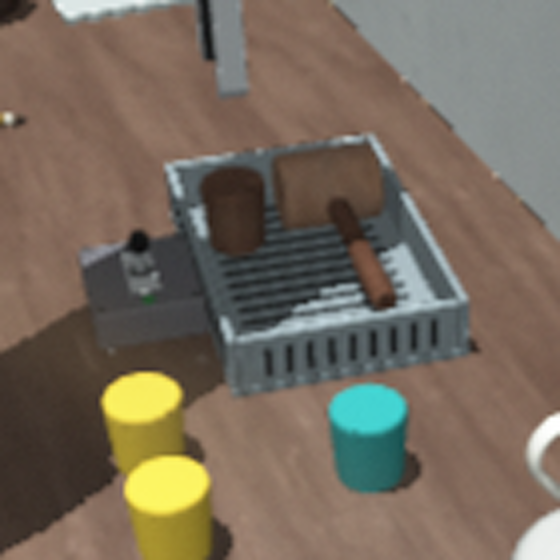

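View pics/c7b.png

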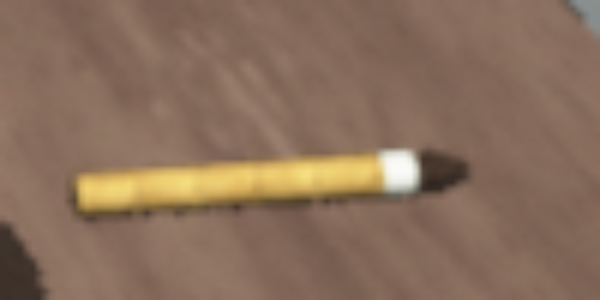

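The former stands upright at (233,205) in the crop, the toggle (138,243) leans to the green dot, and the mallet is undisturbed. The brush fits: 122 mm from end to tip, yellow with a dark tip, while the look-alike at the far left is shorter. Both cameras put its handle centre at (575,-390.7).

Run:
```python
from plan import *
plan((499.23,276.36,157.95,172.7),[(579.7,-392.4,120,159.6,24,.4)])
```

```text
[[[-0.3,-1.15,0.05],0.2,0.4],[[-0.6,-2.35,0.15],0.5,0.4],[[-0.75,-2.9,0.15],0.6,0.4],[[-0.8,-2.9,0.2],0.6,0.4],[[-0.85,-2.9,0.15],0.6,0.4],[[-0.85,-2.85,0.2],0.5,0.4],[[-0.9,-2.9,0.15],0.6,0.4],[[-0.9,-2.85,0.15],0.6,0.4],[[-0.95,-2.85,0.2],0.6,0.4],[[-1.0,-2.85,0.15],0.6,0.4],[[-1.0,-2.85,0.2],0.6,0.4],[[-1.05,-2.8,0.15],0.6,0.4],[[-1.05,-2.8,0.15],0.5,0.4],[[-1.1,-2.85,0.2],0.6,0.4],[[-1.1,-2.75,0.15],0.6,0.4],[[-1.15,-2.8,0.2],0.6,0.4],[[-1.2,-2.75,0.15],0.6,0.4],[[-1.2,-2.75,0.15],0.6,0.4],[[-1.25,-2.75,0.2],0.5,0.4],[[-1.25,-2.75,0.15],0.6,0.4]]
[[[-1.25,-2.7,0.15],0.6,0.4],[[-1.35,-2.7,0.2],0.6,0.4],[[-1.05,-2.15,0.15],0.5,0.4],[[-0.56,-1.08,0.04],0.2,0.4]]
end [579.68, -392.35, 120.05] 159.6 rows 24
```

carry_out:
  deltas:
    - [[-0.3,-1.15,0.05],0.2,0.4]
    - [[-0.6,-2.35,0.15],0.5,0.4]
    - [[-0.75,-2.9,0.15],0.6,0.4]
    - [[-0.8,-2.9,0.2],0.6,0.4]
    - [[-0.85,-2.9,0.15],0.6,0.4]
    - [[-0.85,-2.85,0.2],0.5,0.4]
    - [[-0.9,-2.9,0.15],0.6,0.4]
    - [[-0.9,-2.85,0.15],0.6,0.4]
    - [[-0.95,-2.85,0.2],0.6,0.4]
    - [[-1.0,-2.85,0.15],0.6,0.4]
    - [[-1.0,-2.85,0.2],0.6,0.4]
    - [[-1.05,-2.8,0.15],0.6,0.4]
    - [[-1.05,-2.8,0.15],0.5,0.4]
    - [[-1.1,-2.85,0.2],0.6,0.4]
    - [[-1.1,-2.75,0.15],0.6,0.4]
    - [[-1.15,-2.8,0.2],0.6,0.4]
    - [[-1.2,-2.75,0.15],0.6,0.4]
    - [[-1.2,-2.75,0.15],0.6,0.4]
    - [[-1.25,-2.75,0.2],0.5,0.4]
    - [[-1.25,-2.75,0.15],0.6,0.4]

```text
clock: 16.48
eef_pos: [567.0, -298.7, 123.5]
eef_rot: [3.141, -0.003, 2.818]
wrist_force: [0.2, -0.1, 0.4]
finger_gap: 37.6
```

carry_out:
  deltas:
    - [[-1.25,-2.7,0.15],0.6,0.4]
    - [[-1.35,-2.7,0.2],0.6,0.4]
    - [[-1.05,-2.15,0.15],0.5,0.4]
    - [[-0.56,-1.08,0.04],0.2,0.4]
    - [[0,0,0],0,0.4]
    - [[0,0,0],0,0.4]

```text
clock: 16.98
eef_pos: [578.6, -392.3, 118.2]
eef_rot: [3.141, -0.002, 2.785]
wrist_force: [1.0, 0.3, 0.2]
finger_gap: 37.6
```

Run:
```python
from h import *
p,d,W=snap('side','side8'); q,_,W2=snap('top','top8'); s=manip.read_state()
print(s['clock'],s['eef_pos'].round(1),s['eef_rot'].round(3),s['finger_gap'],s['wrist_force'].round(1),s['joints'].round(3))
cv2.imwrite('pics/c8.png',cv2.resize(q[110:290,210:440,::-1],None,fx=3,fy=3))
q1=s['joints'][0]; e=np.array([np.cos(q1),np.sin(q1)]);n=np.array([-np.sin(q1),np.cos(q1)])
P0=s['eef_pos'][:2]
# flask center rel
f=np.array([424.5,-387.3])-P0; print('flask along',f@e,'lat',f@n)
Q=W2[W2[...,2]>150]; a=(Q[:,:2]-P0)@e; l=(Q[:,:2]-P0)@n
for k in range(-200,60,20):
    j=(a>k)&(a<k+20)&(abs(l)<75)&(Q[:,2]>310)
    if j.sum(): print(k,'lat',np.percentile(l[j],[1,99]).round(0),'z right edge',[ (b,Q[j&(l<b+6)&(l>b-6),2].mean().round(0)) for b in(-60,-50,-40,0)])
# side view: forearm near side surface
Q=W[(W[...,2]>200)]; a=(Q[:,:2]-P0)@e; l=(Q[:,:2]-P0)@n
for k in range(-200,80,20):
    j=(a>k)&(a<k+20)&(l<-38)&(l>-75)
    if j.sum(): print('side',k,'n',j.sum(),'z',np.percentile(Q[j,2],[1,99]).round(0),'lat',np.percentile(l[j],[1,50,99]).round(0))
```

```text
17.0833 [ 579.3 -391.2  119.3] [ 3.141e+00 -1.000e-03  2.786e+00] 37.95218182544359 [-0.3  0.1  0.1] [-0.646  0.728  1.139  0.     1.276 -1.862]
flask along -125.95077908026356 lat -90.09570215899929
-200 lat [-62.  63.] z right edge [(-60, np.float64(474.0)), (-50, np.float64(484.0)), (-40, np.float64(489.0)), (0, np.float64(495.0))]
-180 lat [-59.  62.] z right edge [(-60, np.float64(463.0)), (-50, np.float64(473.0)), (-40, np.float64(479.0)), (0, np.float64(487.0))]
-160 lat [-57.  58.] z right edge [(-60, np.float64(449.0)), (-50, np.float64(459.0)), (-40, np.float64(468.0)), (0, np.float64(478.0))]
-140 lat [-54.  55.] z right edge [(-60, np.float64(439.0)), (-50, np.float64(446.0)), (-40, np.float64(458.0)), (0, np.float64(469.0))]
-120 lat [-58.  57.] z right edge [(-60, np.float64(414.0)), (-50, np.float64(431.0)), (-40, np.float64(444.0)), (0, np.float64(459.0))]
-100 lat [-55.  54.] z right edge [(-60, np.float64(424.0)), (-50, np.float64(429.0)), (-40, np.float64(439.0)), (0, np.float64(454.0))]
-80 lat [-55.  54.] z right edge [(-60, np.float64(425.0)), (-50, np.float64(4
[... 780 characters left out ...]
39.]
side -180 n 1427 z [394. 482.] lat [-64. -60. -39.]
side -160 n 1397 z [289. 471.] lat [-72. -58. -39.]
side -140 n 1406 z [289. 461.] lat [-73. -55. -38.]
side -120 n 1270 z [289. 449.] lat [-72. -55. -38.]
side -100 n 1219 z [357. 444.] lat [-58. -56. -39.]
side -80 n 1154 z [350. 428.] lat [-58. -56. -41.]
side -60 n 1159 z [343. 423.] lat [-58. -56. -45.]
side -40 n 1324 z [205. 418.] lat [-62. -56. -40.]
side -20 n 1908 z [209. 412.] lat [-72. -58. -39.]
side 0 n 1731 z [235. 407.] lat [-73. -59. -38.]
side 20 n 860 z [203. 399.] lat [-74. -59. -40.]
side 40 n 178 z [200. 238.] lat [-75. -69. -52.]<stdin>:12: RuntimeWarning: Mean of empty slice.
  ret = ret.dtype.type(ret / rcount)
```

View pics/c8.png

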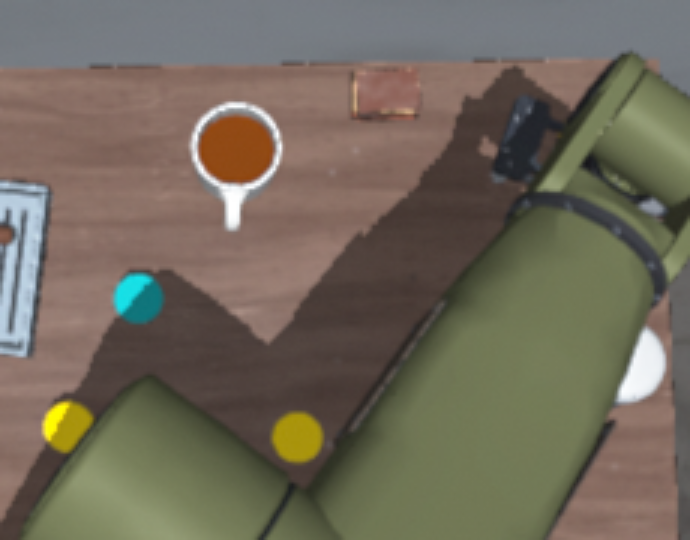

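View pics/side8.png

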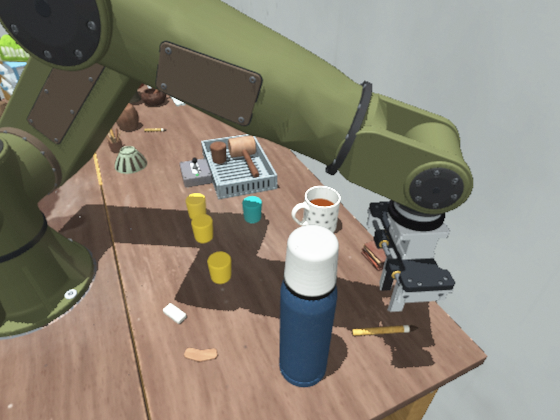

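The gripper stands over the brush, and the forearm passes beside the flask cap at top crop (640,365). I'll descend part way and measure that clearance before the last centimetres.

carry_out:
  deltas:
    - [[0,0,0.8],0,0.4]
    - [[0,0,1.6],0,0.4]
    - [[0,0,1.6],0,0.4]
    - [[0,0,0.8],0,0.4]
    - [[0,0,0],0,0.4]
    - [[0,0,0],0,0.4]

```text
clock: 17.58
eef_pos: [579.8, -391.8, 72.1]
eef_rot: [3.141, -0.0, 2.786]
wrist_force: [0.8, 0.1, 0.0]
finger_gap: 37.6
```

Run:
```python
from h import *
p,d,W=snap('side','side9'); q,_,W2=snap('top','top9'); s=manip.read_state()
print(s['clock'],s['eef_pos'].round(1),s['eef_rot'].round(3),s['finger_gap'],s['wrist_force'].round(1),s['joints'].round(3))
q1=s['joints'][0]; e=np.array([np.cos(q1),np.sin(q1)]);n=np.array([-np.sin(q1),np.cos(q1)])
P0=s['eef_pos'][:2]
# flask cap from images 0
p0,d0,Wt=load('side','side0')
m=(Wt[...,2]>200)&(abs(Wt[...,0]-424)<60)&(abs(Wt[...,1]+387)<60)
C=Wt[m]
for z in range(200,300,10):
    j=abs(C[:,2]-z)<5
    if j.sum()>5:
        a=(C[j,:2]-P0)@e; l=(C[j,:2]-P0)@n; print(z,'cap lat',l.min().round(0),l.max().round(0),'along',a.min().round(0),a.max().round(0), C[j,:2].mean(0).round(0))
p0,d0,Wt=load('top','top0'); m=(Wt[...,2]>270)&(abs(Wt[...,0]-424)<60)&(abs(Wt[...,1]+387)<60); C=Wt[m][:,:2]; print('cap top',cv2.minEnclosingCircle(C.astype(np.float32)))
a=(W[...,:2]-P0)@e; l=(W[...,:2]-P0)@n; z=W[...,2]
for k in range(-200,0,15):
    j=(a>k)&(a<k+15)&(l<-30)&(l>-75)&(z>296)
    r=[]
    for b in(-62,-57,-52,-47,-42):
        jj=j&(l>b-2.5)&(l<b+2.5); r.append((b,int(np.percentile(z[jj],2)) if jj.sum()>3 else None))
    print(k,r)
cv2.imwrite('pics/c9.png',p[80:400,240:520,::-1].repeat(2,0).repeat(2,1)[:600])
```

```text
17.6833 [ 580.1 -392.3   73.2] [-3.141e+00  1.000e-03  2.786e+00] 37.14153082157486 [ 0.1 -0.   0.3] [-0.647  0.777  1.168 -0.     1.195 -1.862]
200 cap lat -129.0 -81.0 along -167.0 -91.0 [ 408. -410.]
210 cap lat -128.0 -90.0 along -166.0 -93.0 [ 407. -410.]
220 cap lat -127.0 -93.0 along -163.0 -93.0 [ 408. -411.]
230 cap lat -126.0 -92.0 along -164.0 -94.0 [ 407. -409.]
240 cap lat -125.0 -93.0 along -163.0 -95.0 [ 408. -409.]
250 cap lat -125.0 -92.0 along -162.0 -95.0 [ 408. -408.]
260 cap lat -124.0 -92.0 along -162.0 -95.0 [ 409. -409.]
270 cap lat -123.0 -93.0 along -161.0 -96.0 [ 409. -408.]
280 cap lat -124.0 -84.0 along -161.0 -96.0 [ 410. -407.]
290 cap lat -123.0 -59.0 along -160.0 -97.0 [ 421. -390.]
cap top ((424.7767639160156, -387.49652099609375), 33.129737854003906)
-200 [(-62, 379), (-57, 374), (-52, 448), (-47, 455), (-42, 456)]
-185 [(-62, 376), (-57, 370), (-52, 438), (-47, 363), (-42, 359)]
-170 [(-62, 376), (-57, 364), (-52, 357), (-47, 431), (-42, 438)]
-155 [(-62, 375), (-57, 360), (-52, 354), (-47, 347), (-42, 344)]
-140 [(-62, 378), (-57, 361), (-52, 349), (-47, 343), (-42, 326)]
-125 [(-62, 351), (-57, 339), (-52, 333), (-47, 326), (-42, 322)]
-110 [(-62, 355), (-57, 325), (-52, 323), (-47, 385), (-42, 393)]
-95 [(-62, None), (-57, 318), (-52, 316), (-47, 386), (-42, 386)]
-80 [(-62, None), (-57, 311), (-52, 312), (-47, 385), (-42, 384)]
-65 [(-62, None), (-57, 305), (-52, 304), (-47, 379), (-42, 379)]
-50 [(-62, None), (-57, 300), (-52, 297), (-47, 373), (-42, 374)]
-35 [(-62, 308), (-57, 297), (-52, 298), (-47, 369), (-42, 369)]
-20 [(-62, 298), (-57, 298), (-52, 352), (-47, 364), (-42, 363)]
-5 [(-62, 299), (-57, 296), (-52, 354), (-47, 358), (-42, 358)]
```

View pics/c9.png

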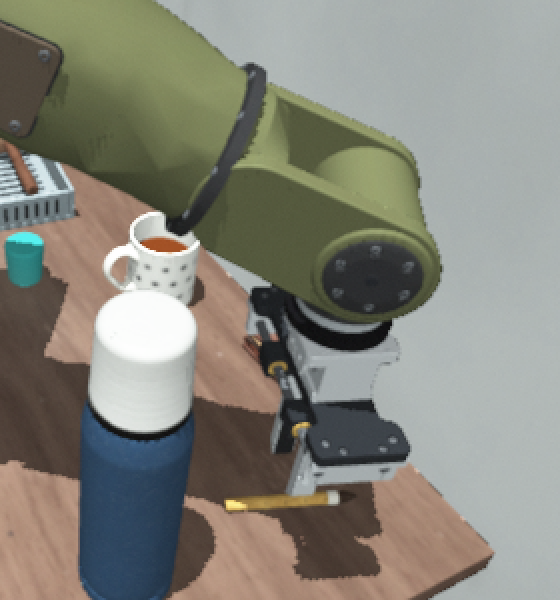

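Predicted at full descent, the forearm ring is about 10 mm above cap height and laterally just beside it. I judge that clear and continue down to grip.

carry_out:
  deltas:
    - [[0,0,0.7],0,0.4]
    - [[0,0,1.1],0,0.4]
    - [[0,0,1.2],0,0.4]
    - [[0,0,1.0],0,0.4]
    - [[0,0,0.7],0,0.4]
    - [[0,0,0],0,0.4]

```text
clock: 18.18
eef_pos: [579.2, -391.9, 23.1]
eef_rot: [3.141, -0.002, 2.785]
wrist_force: [0.0, -0.8, 0.9]
finger_gap: 37.6
```

carry_out:
  deltas:
    - [[0,0,0],0,0.05]
    - [[0,0,0],0,0.05]
    - [[0,0,0],0,0.05]
    - [[0,0,0],0,0.05]
    - [[0,0,0],0,0.05]
    - [[0,0,0],0,0.05]
  grip_force: 12

```text
clock: 18.68
eef_pos: [579.7, -392.2, 25.2]
eef_rot: [-3.142, 0.0, 2.786]
wrist_force: [0.0, 0.9, 0.3]
finger_gap: 13.3
```

Run:
```python
from h import *
s=manip.read_state();print(s['clock'],s['eef_pos'].round(1),s['finger_gap'],s['wrist_force'].round(1))
p,d,W=snap('side','side10'); cv2.imwrite('pics/c10.png',p[160:400,260:500,::-1].repeat(2,0).repeat(2,1))
```

```text
18.6833 [ 579.7 -392.2   25.2] 13.328874400280982 [0.  0.9 0.3]
```

View pics/c10.png

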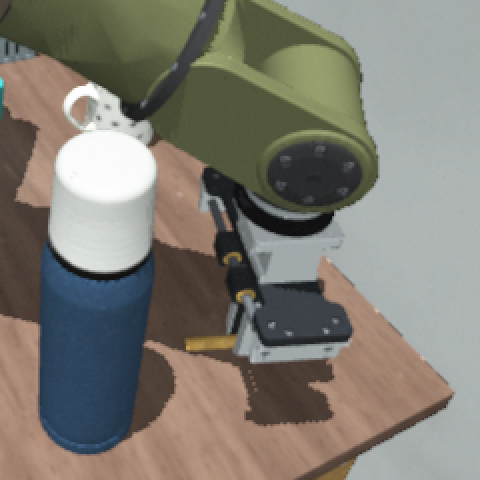

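The brush is gripped (gap 13.3 mm) and the flask is unmoved. I'll lift and carry it.

Run:
```python
from plan import *
plan((579.68,-392.35,25.05,159.6),[(579.7,-392.4,150,159.6,7,.05),(494.7,186.2,150,82.7,22,.05),(494.7,186.2,34,82.7,8,.05)])
```

```text
[[[0.0,0.0,-0.95],0.0,0.05],[[0.0,0.0,-1.85],0.0,0.05],[[0.0,0.0,-2.3],0.0,0.05],[[0.0,0.0,-2.3],0.0,0.05],[[0.0,0.0,-2.3],0.0,0.05],[[0.0,0.0,-1.85],0.0,0.05],[[0.0,0.0,-0.94],0.0,0.05],[[0.55,1.0,0.0],1.5,0.05],[[1.15,2.0,0.0],3.0,0.05],[[1.6,2.4,0.0],3.8,0.05],[[1.7,2.25,0.0],3.8,0.05],[[1.9,2.2,0.0],3.7,0.05],[[2.0,2.05,0.0],3.8,0.05],[[2.15,1.9,0.0],3.8,0.05],[[2.25,1.75,0.0],3.7,0.05],[[2.35,1.6,0.0],3.8,0.05],[[2.5,1.45,0.0],3.8,0.05],[[2.55,1.3,0.0],3.7,0.05],[[2.65,1.1,0.0],3.8,0.05],[[2.7,0.95,0.0],3.8,0.05]]
[[[2.75,0.75,0.0],3.8,0.05],[[2.85,0.55,0.0],3.7,0.05],[[2.8,0.4,0.0],3.8,0.05],[[2.9,0.2,0.0],3.8,0.05],[[2.85,0.0,0.0],3.7,0.05],[[2.85,-0.2,0.0],3.8,0.05],[[2.85,-0.35,0.0],3.8,0.05],[[2.25,-0.45,0.0],3.0,0.05],[[1.11,-0.27,0.0],1.5,0.05],[[0.0,0.0,0.7],0.0,0.05],[[0.0,0.0,1.45],0.0,0.05],[[0.0,0.0,1.85],0.0,0.05],[[0.0,0.0,1.8],0.0,0.05],[[0.0,0.0,1.8],0.0,0.05],[[0.0,0.0,1.8],0.0,0.05],[[0.0,0.0,1.45],0.0,0.05],[[0.0,0.0,0.75],0.0,0.05]]
end [494.73, 186.18, 33.95] 82.7 rows 37
```

carry_out:
  deltas:
    - [[0,0,-0.9],0,0.05]
    - [[0,0,-1.8],0,0.05]
    - [[0,0,-2.3],0,0.05]
    - [[0,0,-2.4],0,0.05]
    - [[0,0,-2.3],0,0.05]
    - [[0,0,-1.8],0,0.05]
    - [[0,0,-1.0],0,0.05]

```text
clock: 19.32
eef_pos: [580.2, -392.5, 153.6]
eef_rot: [-3.141, 0.003, 2.786]
wrist_force: [0.3, 0.2, -0.0]
finger_gap: 13.0
```

carry_out:
  deltas:
    - [[0.55,1.0,0],1.5,0.05]
    - [[1.15,2.0,0],3.0,0.05]
    - [[1.6,2.4,0],3.8,0.05]
    - [[1.7,2.25,0],3.8,0.05]
    - [[1.9,2.2,0],3.7,0.05]
    - [[2.0,2.05,0],3.8,0.05]
    - [[2.15,1.9,0],3.8,0.05]
    - [[2.25,1.75,0],3.7,0.05]
    - [[2.35,1.6,0],3.8,0.05]
    - [[2.5,1.45,0],3.8,0.05]
    - [[2.55,1.3,0],3.7,0.05]
    - [[2.65,1.1,0],3.8,0.05]
    - [[2.7,0.95,0],3.8,0.05]
    - [[2.75,0.75,0],3.8,0.05]
    - [[2.85,0.55,0],3.7,0.05]
    - [[2.8,0.4,0],3.8,0.05]
    - [[2.9,0.2,0],3.8,0.05]
    - [[2.85,0,0],3.7,0.05]
    - [[2.85,-0.2,0],3.8,0.05]

```text
clock: 20.9
eef_pos: [503.1, 125.3, 150.1]
eef_rot: [-3.141, 0.0, 1.585]
wrist_force: [-0.9, 0.5, -0.0]
finger_gap: 13.4
```

carry_out:
  deltas:
    - [[2.85,-0.35,0],3.8,0.05]
    - [[2.25,-0.45,0],3.0,0.05]
    - [[1.11,-0.27,0],1.5,0.05]
    - [[0,0,0],0,0.05]
    - [[0,0,0],0,0.05]

```text
clock: 21.32
eef_pos: [494.5, 186.4, 150.0]
eef_rot: [-3.141, 0.0, 1.446]
wrist_force: [1.2, -0.3, 0.1]
finger_gap: 12.9
```

Run:
```python
from h import *
p,d,W=snap('side','side11'); q,_,W2=snap('top','top11'); s=manip.read_state()
print(s['clock'],s['eef_pos'].round(1),s['eef_rot'].round(3),s['finger_gap'],s['wrist_force'].round(1))
cv2.imwrite('pics/c11.png',np.hstack([cv2.resize(p[60:260,130:330,::-1],(400,400)),cv2.resize(q[130:280,130:280,::-1],(400,400))]))
```

```text
21.4167 [494.8 185.5 150. ] [-3.141  0.     1.444] 13.140645442525875 [ 0.5 -0.5 -0.7]
```

View pics/c11.png

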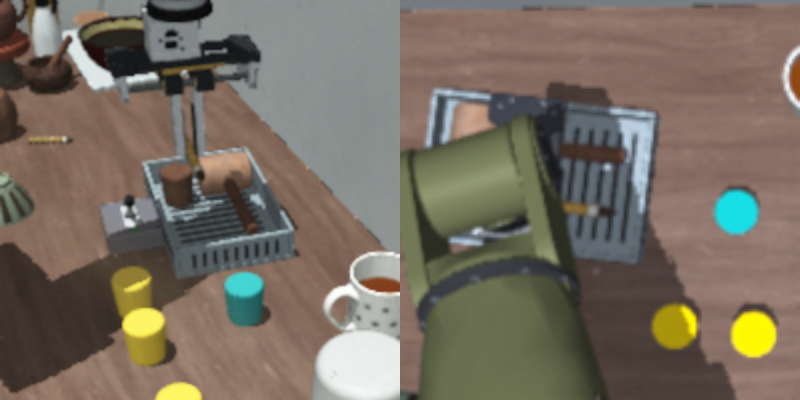

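Run:
```python
from h import *
a=(533.5,213.5,-.128)
def inv(X): 
    c,s=np.cos(a[2]),np.sin(a[2]); d=np.array(X[:2])-a[:2]; return np.array([c*d[0]+s*d[1],-s*d[0]+c*d[1]])
for z in(110,133): print(inv(ray('top',211.4,208.75,z)))
p,d,W=load('top','top11');P=p.astype(int)
m=np.zeros(d.shape,bool);m[200:215,190:216]=1;m&=(P[...,0]-P[...,2]>50)&(W[...,2]>80)
q=W[m];D=np.array([inv(x) for x in q]);print(len(q),np.c_[D,q[:,2]][::6].round(0).tolist())
```

```text
[ -30.87600827 -102.16683128]
[ -32.0410459  -105.66494888]
27 [[-31.0, -53.0, 131.0], [-33.0, -60.0, 136.0], [-36.0, -54.0, 132.0], [-34.0, -71.0, 135.0], [-37.0, -69.0, 137.0]]
```

The brush is level and at the planned spot (x ≈ -34, tip y ≈ -105). I'll lower and release.

carry_out:
  deltas:
    - [[0,0,0.7],0,0.05]
    - [[0,0,1.45],0,0.05]
    - [[0,0,1.85],0,0.05]
    - [[0,0,1.8],0,0.05]
    - [[0,0,1.8],0,0.05]
    - [[0,0,1.8],0,0.05]
    - [[0,0,1.45],0,0.05]
    - [[0,0,0.75],0,0.05]
    - [[0,0,0.15],0,0.05]
    - [[0,0,0.1],0,0.05]
    - [[0,0,0],0,0.05]

```text
clock: 22.33
eef_pos: [495.1, 186.3, 32.0]
eef_rot: [3.141, -0.0, 1.443]
wrist_force: [-0.2, -0.7, -0.6]
finger_gap: 12.7
```

carry_out:
  deltas:
    - [[0,0,0.05],0,0.05]
    - [[0,0,0],0,0.15]
    - [[0,0,0],0,0.25]
    - [[0,0,0],0,0.3]
    - [[0,0,0],0,0.3]
    - [[0,0,-0.8],0,0.3]
    - [[0,0,-1.6],0,0.3]
    - [[0,0,-2.4],0,0.3]
    - [[0,0,-2.4],0,0.3]
    - [[0,0,-2.4],0,0.3]
    - [[0,0,-2.4],0,0.3]
    - [[0,0,-1.6],0,0.3]
    - [[0,0,-0.8],0,0.3]

```text
clock: 23.42
eef_pos: [495.3, 186.6, 178.0]
eef_rot: [3.138, -0.001, 1.443]
wrist_force: [-0.1, 0.5, 0.1]
finger_gap: 27.9
```

carry_out:
  deltas:
    - [[-1.0,0,0],0,0.3]
    - [[-2.5,0,0],0,0.3]
    - [[-3.0,0,0],0,0.3]
    - [[-3.0,0,0],0,0.3]
    - [[-3.0,0,0],0,0.3]
    - [[-3.0,0,0],0,0.3]
    - [[-3.0,0,0],0,0.3]
    - [[-3.0,0,0],0,0.3]
    - [[-3.0,0,0],0,0.3]
    - [[-2.5,0,0],0,0.3]
    - [[-1.0,0,0],0,0.3]
    - [[0,0,0],0,0.3]

```text
clock: 24.42
eef_pos: [458.3, -93.0, 174.2]
eef_rot: [-3.14, -0.0, 1.441]
wrist_force: [0.5, -0.3, -0.1]
finger_gap: 28.2
```

Run:
```python
from fit import *
p,d,W=snap('side','side12'); q,_,W2=snap('top','top12'); s=manip.read_state()
print(s['clock'],s['eef_pos'].round(1),s['finger_gap'],s['wrist_force'].round(1))
cv2.imwrite('pics/c12.png',np.hstack([cv2.resize(p[120:220,170:290,::-1],(480,400),interpolation=2),cv2.resize(q[150:260,130:240,::-1],(320,320),interpolation=2).copy() if 0 else cv2.resize(q[155:260,130:214+0,::-1],(320,400),interpolation=2)]))
cv2.imwrite('pics/c12t.png',cv2.resize(q[155:260,130:235,::-1],(600,600),interpolation=2))
a=(533.5,213.5,-.128)
for y in(-20,20): print(y,proj('top',T(a,np.array([[-119,y,71.]]))),proj('side',T(a,np.array([[-119,y,71.]]))))
```

```text
24.5167 [458.8 -91.  174.5] 28.314255427097052 [-0.   1.1  0.2]
-20 [[179.89193666 238.02642814]] [[194.8867498  158.82677542]]
20 [[165.53704885 236.35918026]] [[192.65765642 151.35085001]]
```

View pics/c12t.png

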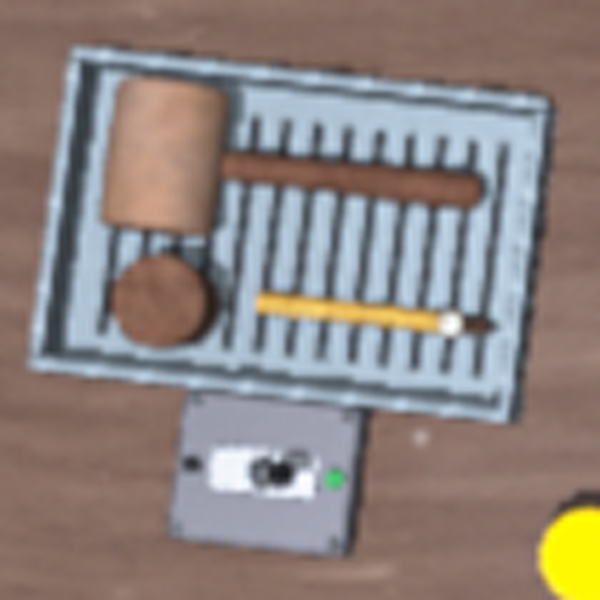

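View pics/side12.png

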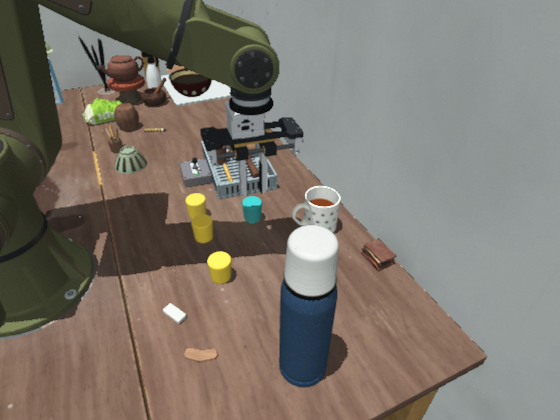

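View pics/top12.png

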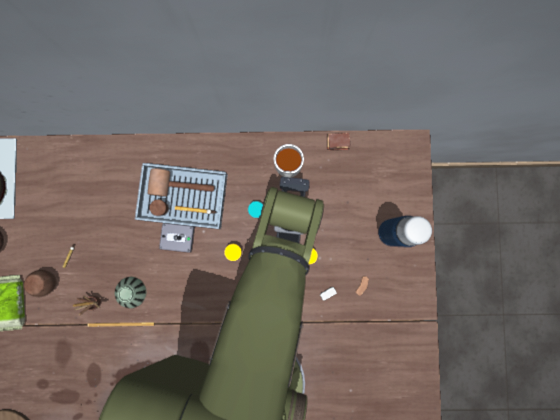

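View pics/c12.png

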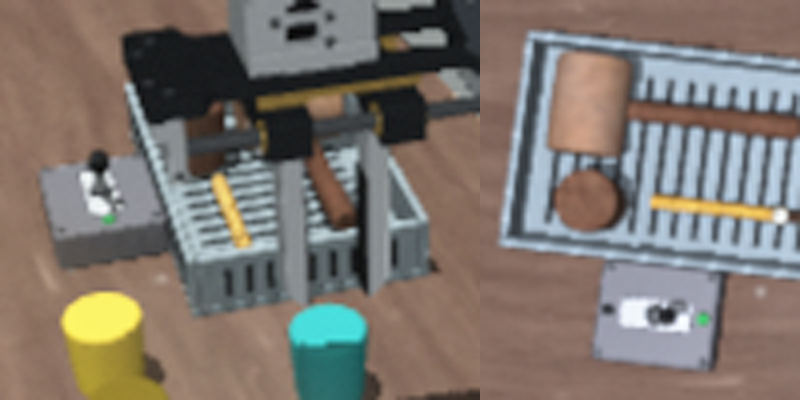

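All three tools lie inside. The knob at top px (179.9,238.0) matches the predicted ON point (179.9,238.0), while OFF would be (165.5,236.4). The side view agrees, so no flip is needed. One last numeric check, then I hand it in.

Run:
```python
from fit import *
from cell import workorder
a=(533.5,213.5,-.128); c,s=np.cos(a[2]),np.sin(a[2])
p,d,W=load('top','top12');p0,d0,W0=load('top','top0')
X=W[...,0]-a[0];Y=W[...,1]-a[1];x=c*X+s*Y;y=-s*X+c*Y;z=W[...,2]
for n,b in dict(head=(-10,70,38,105),handle=(20,40,-95,35),former=(-68,-18,32,85),brush=(-48,-20,-110,25)).items():
    m=(x>b[0])&(x<b[1])&(y>b[2])&(y<b[3])&(z>(12 if n!='former' else 45))&(z<80); print(n,m.sum(),'x',x[m].min().round(0),x[m].max().round(0),'y',y[m].min().round(0),y[m].max().round(0),'z med/95',np.percentile(z[m],[50,95]).round(0))
for n,(u0,u1,v0,v1) in dict(mug=(268,308,140,178),tiles=(325,352,130,152),flask=(400,438,205,250)).items():
    print(n,'mean px change',abs(p[v0:v1,u0:u1].astype(int)-p0[v0:v1,u0:u1]).mean().round(2))
st=manip.read_state(); print(st['clock'],abs(st['qd']).max(),st['wrist_force'].round(1))
```

```text
head 545 x -7.0 67.0 y 39.0 96.0 z med/95 [57. 65.]
handle 272 x 21.0 40.0 y -92.0 35.0 z med/95 [41. 47.]
former 225 x -64.0 -20.0 y 33.0 78.0 z med/95 [56. 61.]
brush 147 x -43.0 -22.0 y -109.0 18.0 z med/95 [16. 21.]
mug mean px change 7.49
tiles mean px change 1.15
flask mean px change 9.21
24.5167 0.026093571641223667 [-0.   1.1  0.2]
```

The mug and flask patches changed more than noise, so I'll check whether that is occlusion or shadow rather than motion.

Run:
```python
from h import *
A=load('top','top0');B=load('top','top12')
for n,b in dict(mug=(270,308,140,172,60,100),flask=(395,440,205,250,275,300)).items():
    for t,(p,d,W) in(('before',A),('after',B)):
        z=W[b[2]:b[3],b[0]:b[1]]; q=z[(z[...,2]>b[4])&(z[...,2]<b[5])]; print(n,t,len(q),cv2.minEnclosingCircle(q[:,:2].astype(np.float32)),np.median(q,0).round(1))
    f=lambda p:p[b[2]:b[3],b[0]:b[1],::-1]
    cv2.imwrite(f'pics/cmp_{n}.png',cv2.resize(np.hstack([f(A[0]),f(B[0])]),None,fx=8,fy=8))
S0=load('side','side0')[0].astype(int);S1=load('side','side12')[0].astype(int)
print('side flask',abs(S0-S1)[230:385,278:340].mean(),'side mug',abs(S0-S1)[188:228,296:340].mean())
```

```text
mug before 182 ((625.8505859375, -93.277587890625), 40.81411361694336) [644.2 -95.5  86.1]
mug after 175 ((626.11181640625, -93.55958557128906), 40.787227630615234) [644.7 -95.3  86.9]
flask before 639 ((424.792724609375, -387.541259765625), 33.082374572753906) [ 424.1 -385.6  288.1]
flask after 635 ((421.6683044433594, -385.58709716796875), 32.70014953613281) [ 421.6 -382.8  287.9]
side flask 14.430246271245231 side mug 15.952651515151516
```

View pics/cmp_flask.png

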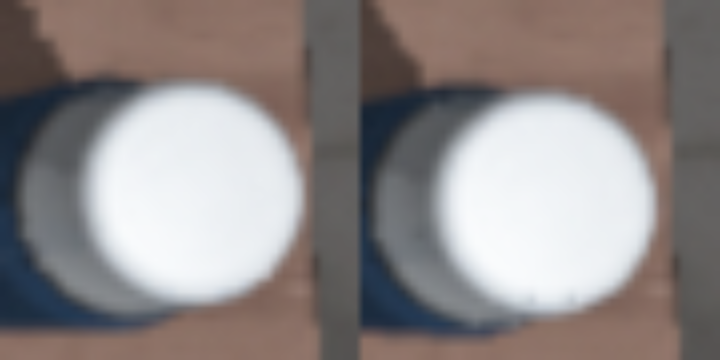

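View pics/cmp_mug.png

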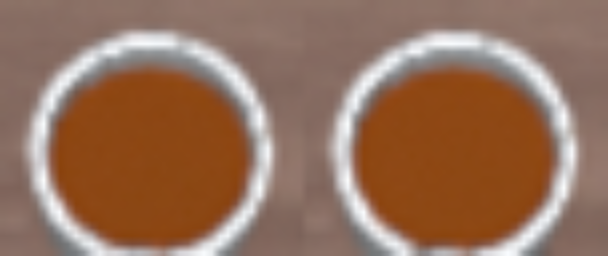

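Run:
```python
from h import *
import glob
for t in[0,1,2,3,4,5,6,7,8,9,10,11,12]:
    p,d,W=load('side',f'side{t}');P=p.astype(int)
    m=np.zeros(d.shape,bool);m[225:390,270:350]=1
    w=m&(W[...,2]>215)&(W[...,2]<296)&(P.min(-1)>120)&(d<700); b=m&(P[...,2]>P[...,0]+20)
    f=lambda k:tuple(np.array([np.nonzero(k)[1].mean(),np.nonzero(k)[0].mean()]).round(2))
    print(t,'cap',f(w),w.sum(),'blue',f(b),b.sum())
for t in[0,1,3,5,6,11,12]:
    p,d,W=load('top',f'top{t}'); m=np.zeros(d.shape,bool);m[200:255,390:440]=1; q=W[m&(W[...,2]>275)&(W[...,2]<300)]
    print('top',t,len(q),np.round(cv2.minEnclosingCircle(q[:,:2].astype(np.float32))[0],1))
```

```text
0 cap (np.float64(313.45), np.float64(259.93)) 3130 blue (np.float64(305.48), np.float64(336.97)) 4329
1 cap (np.float64(310.97), np.float64(260.0)) 3202 blue (np.float64(304.79), np.float64(336.73)) 4365
2 cap (np.float64(310.84), np.float64(260.0)) 3195 blue (np.float64(304.77), np.float64(336.77)) 4362
3 cap (np.float64(310.6), np.float64(259.82)) 3163 blue (np.float64(304.68), np.float64(336.78)) 4338
4 cap (np.float64(310.59), np.float64(259.87)) 3148 blue (np.float64(304.7), np.float64(336.84)) 4342
5 cap (np.float64(310.8), np.float64(259.91)) 3182 blue (np.float64(304.73), np.float64(336.83)) 4350
6 cap (np.float64(310.58), np.float64(259.83)) 3146 blue (np.float64(304.71), np.float64(336.82)) 4337
7 cap (np.float64(310.59), np.float64(259.84)) 3153 blue (np.float64(304.68), np.float64(336.81)) 4338
8 cap (np.float64(310.91), np.float64(260.05)) 3260 blue (np.float64(304.79), np.float64(336.67)) 4383
9 cap (np.float64(310.94), np.float64(260.05)) 3260 blue (np.float64(304.76), np.float64(336.67)) 4381
10 cap (np.float64(310.9), np.float64(260.05)) 3252 blue (np.float64(304.75), np.float64(336.65)) 4381
11 cap (np.float64(310.62), np.float64(259.86)) 3157 blue (np.float64(304.74), np.float64(336.79)) 4344
12 cap (np.float64(310.84), np.float64(259.98)) 3193 blue (np.float64(304.73), np.float64(336.79)) 4353
top 0 639 [ 424.8 -387.5]
top 1 639 [ 421.4 -384.6]
top 3 636 [ 422.1 -384.6]
top 5 635 [ 421.1 -385.3]
top 6 639 [ 421.6 -385. ]
top 11 637 [ 421.3 -384.7]
top 12 635 [ 421.7 -385.6]
```

The flask's 3 mm top shift happened before the first approach (t < 2.3 s, arm far away). It looks like the flask settling from a slight lean. It has not moved since, including through the brush grasp. The mug and tiles are unmoved. Handing in.

```bash
python3 -c "
from cell import workorder
print(workorder.sign_off())"
```

```text
the job is handed in; nothing more can be done
None
```

All three tools are in the dryer in the order asked, and I handed the job in at about 24.5 s of the 72 s allowed. The sign-off reports no verdict.

- **Mallet:** it lies on its side along the far wall. In the dryer's frame the head spans x -7 to 67 mm and y 39 to 96 mm, and the handle ends at y = -92 mm.
- **Former:** it stands upright near the front-left corner, centred at about x = -42 and y = 56 mm. Its top measures about 56 mm above the bench, against 58 mm expected.
- **Brush:** it lies flat on the floor at x ≈ -34 mm, clear of the former.
- **Toggle:** it was already on, so I left it alone. At the end the knob matched the "on" point in both cameras.
- **Bystanders:** the mug and tiles are unmoved. The top of the flask had shifted about 3 mm by the first picture at 2.3 s, before the gripper had come down on anything. It has held still since, including through the brush grasp, when the forearm passed closest to its cap. I take the early shift as the flask settling from a slight lean.
- **Disagreement between cameras:** the two cameras placed the dryer up to 5 mm apart in y. I mostly trusted the top view and left margins of about 8 mm or more at the walls; the soft bristle end lies closer, about 5 mm.

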